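Sand the van's roof seam and line up its seats for priming

ROBOT

A 6-joint arm with a two-finger parallel gripper is mounted at the origin on the work surface. World frame = base frame: x ahead of the robot, y to its left, z up, the work surface at z = 0. Lengths are in m, angles in rad, forces in N, time in s.
With the tool pointing down it reaches from about 0.425 to 0.95 m from the base axis. Payload 3.5 kg.
Tool frame: the origin (TCP) lies on the centre line of the jaws, within the pads' length; the fingertips stand 19 mm ahead of it and the grasp point (between the pads) is the TCP; z points along the fingers, y is the line along which they close (so a half turn about z gives the same grasp; the last joint's range is limited). The gripper opens to 85 mm and grips with 20 to 120 N. Pads are 22 mm wide; open, the fingers measure 114 mm over their backs; the gripper's body (76 mm by 85 mm) begins 54 mm behind the grasp point. The pads swing forward as they close: fully open they stand 13 mm farther back than shut.
Start: joints at [-1.307, 0.286, 1.577, -0, 1.279, -0.15], TCP at [0.271, -0.618, 0.25] pointing down, gripper open.
Joint ranges: [-2.77, 2.77], [-0.9, 2.22], [0.21, 2.48], [-1.53, 4.67], [0.24, 2.81], [-2.84, 2.84]. Speed limits (rad/s): [2.79, 2.79, 3.14, 3.14, 3.14, 3.14].

INTERFACE

Orientations are given as a unit quaternion [x, y, z, w].
In Python, from plant import ctrl, imaging gives the robot as it stands. The module is installed in compiled form; this text tells all that it offers.
- The arm moves only by the shell command python3 -m handwheel 'ROWS' [OPENING] [FORCE]. ROWS is JSON, one flat list of numbers, 6 for each row, row after row: the shift along the world's x, y, z in units of 150 mm (1.0 is 150 mm), then the turn, a rotation vector about the world's x, y, z in units of 90 degrees (1.0 is 90 degrees). In form: [tx, ty, tz, rx, ry, rz, tx, ty, tz, rx, ry, rz, ...]. A call has 1 to 5 rows; each row shifts and turns the commanded pose from where the row before left it; what a row does not reach is not made up. A row lasts 1/12 s, in which the tool goes at most 41.7 mm and 7.16 degrees, less where a joint would pass 70% of its speed; a pose out of reach is approached as far as the arm can. A call with a number of a shift or a turn outside -1 to 1 is refused whole. A call with a gripper value outside its range is refused whole. OPENING is the opening, from 0 (shut) to 1 (fully open), set as the call begins (- or left out, the last holds). The fingers move at their own pace and stop on an object; FORCE is the grip in N (left out, the last holds). Time passes only in rows, so rows that do not move let the fingers close. It gives the time, the measured TCP pose, the force, the opening and the grip force at its end, in the units of the state.
- ctrl.get_state(): the state, without advancing time (a new reading comes with each control period).
- imaging.read_camera(name): name is "scene" or "top" or "wrist"; returns (picture, depth): 480x640x3 uint8, blue, green, red; 480x640 float32, m along the optical axis (not along the pixel's ray), 0 where there is no reading.
- imaging.get_calibration(name): a dict with "fovy" (degrees; the focal length in pixels is half the picture's height over the tangent of half this angle, whatever the lens; pixels are square), "cx", "cy" (the principal point, pixels), "distortion" ([k1, k2, p1, p2, k3] as OpenCV has them; the pictures are not rectified), "R" (3x3) and "t" (3): a world point X has camera coordinates R X + t. Camera axes: x right, y down, z forward; pixel columns grow to the right and rows downward; lengths in m; the calibration is good to about 2 mm. A picture is of the moment at which its call begins: read the wrist's pose just before it. get_calibration takes no time and is no camera call; for the wrist camera it gives the pose at the moment of the call.
- ctrl.sign_off(): hands the job in; it is judged then, once.
The state is a dict: "time": time; "qpos": joint angles; "dq": joint speeds; "joint_efforts": joint torques, N m; "eef_pos": TCP position; "tcp_rot": TCP orientation; "contact_force": force on the tool from outside, world axes, zero at the start; "wrist_torque": the same for the moment, N m; "opening": opening from 0.0 (shut) to 1.0 (fully open); "finger_force": force on a finger pad.
Only numpy, scipy, OpenCV 4.12 (cv2) and the standard library are available. Lean on these libraries where they do the work, as an engineer would, in place of code of your own. Each camera call takes 0.05 s, during which the arm holds its last target. There are 200 camera calls.

TASK

Get the model van kit ready for priming: slide the blue van shell, never lifting it, snugly into the corner of the wooden stop, nose to the short fence; then take the sprung sanding block and sand the roof seam in one steady stroke along the whole roof from tail end to nose end and back again, the block in line with the seam and its sole kept gently pressed partly in all the way. Lay the block back flat in the middle of its tray and stand all the kit's seats upright on the rack's dark line in one close row, side by side with gaps under 15 mm, squarely facing the rack's front edge with their backs to its high lip. Leave everything else where it is, and the van still snug in its corner at the end.

Things in the scene. Friction and masses are not known exactly. Their poses are not given: they have to be found in the camera images.
- van: loose blue plastic model van shell, no wheels, standing flat: 200 long (x, nose at +x), 84 wide, 72 high, about 300 g. Origin under its middle. Lower body (z 0 to 40) is the full 200 x 84 with upright flat faces; the cabin above (z 40 to 72) is 78 wide and runs from the tail face (x -100, upright) to x +50, with a sloping windscreen ahead of it.
- van_roof (a point): middle of the van's flat roof, at van x -25, y 0, z 72; axes as the van. The roof is 150 long (x) and 78 wide; the pale glue seam runs along it on y = 0 from end to end.
- stop: fixed wooden L-shaped stop, fences 18 high, 12 thick. Its origin (on the mat) and axes are where the van's own belong when snug in the corner. Long fence: inner face at y -42, x -64 to +112, on the side away from the robot. Short fence: inner face at x +100, y -42 to +34. Open towards -x and +y.
- stop_fence (a point): middle of the short fence of the stop, at stop x +106, y 0, z 9.
- block: sanding block, loose, about 120 g: wooden body 74 long (x), 36 wide (y), occupying z 20 to 48, gripped across its 36 mm width; below it a sprung flat sole 60 x 28 and 7 thick. Origin at the middle of the sole's underside when the sole is not pressed in; z up. The two ends are alike.
- sole (a joint): how far the block's sole is pressed in towards the body, in m: 0 out (the body then stands 13 above the sole), 0.010 fully in (bottomed). The spring takes 1.5 N to start, then 0.6 N per mm (7.5 N fully in).
- tray_in (a point): middle of the inner floor (3 above the table) of the fixed shallow grey tray in which the block lies at the start; outer 112 (x) x 76 (y), walls 3 thick and 10 high above the table; axes along its sides.
- rack: fixed plywood priming rack, a board 130 deep (x), 250 long (y), its top 18 above the table. Origin under its middle. A high lip (6 wide, 12 above the top) runs along its back edge (+x side, away from the robot); low rims (5 wide, 5 above the top) run along the front edge (-x side) and both ends. A thin dark line marks the middle of the top along y.
- rack_top (a point): middle of the rack's top, on the dark line, 18 above the table; axes as the rack.
- rack_lip (a point): middle of the top of the rack's high lip, at rack x +62, z 30.
- seat1: blue plastic kit seat, all alike, about 30 g: 34 wide (y), 36 deep (x), 40 high. Origin under the middle of its footprint. It faces its -x: the cushion is the front 26 mm, 14 high; the upright backrest is the rear 10 mm (x +8 to +18, full width, 40 high), to be gripped from above by its 10 mm thickness. May be absent.
- seat2: blue plastic kit seat, all alike, about 30 g: 34 wide (y), 36 deep (x), 40 high. Origin under the middle of its footprint. It faces its -x: the cushion is the front 26 mm, 14 high; the upright backrest is the rear 10 mm (x +8 to +18, full width, 40 high), to be gripped from above by its 10 mm thickness. May be absent.
- seat3: blue plastic kit seat, all alike, about 30 g: 34 wide (y), 36 deep (x), 40 high. Origin under the middle of its footprint. It faces its -x: the cushion is the front 26 mm, 14 high; the upright backrest is the rear 10 mm (x +8 to +18, full width, 40 high), to be gripped from above by its 10 mm thickness. May be absent.
- seat4: blue plastic kit seat, all alike, about 30 g: 34 wide (y), 36 deep (x), 40 high. Origin under the middle of its footprint. It faces its -x: the cushion is the front 26 mm, 14 high; the upright backrest is the rear 10 mm (x +8 to +18, full width, 40 high), to be gripped from above by its 10 mm thickness. May be absent.
- jar_a: bystander, loose, leave it where it is: small glass paint jar with white cap, 32 diameter, 42 high; origin under its middle
- jar_b: bystander, loose, leave it where it is: small glass paint jar with white cap, 32 diameter, 42 high; origin under its middle
- glue: bystander, loose, leave it where it is: white glue bottle, 40 diameter, 95 high; origin under its middle
- tweezers: bystander, loose, leave it where it is: steel tweezers lying flat, 135 long (x), 8 high; origin under the middle
- knife: bystander, loose, leave it where it is: hobby knife lying flat, 135 long (x), 10 high; origin under the middle
- chassis: bystander, loose, leave it where it is: blue ladder-shaped chassis frame lying flat, 121 x 51, 8 high; origin under the middle
There are look-alikes about, which are no part of the job. What is shaped like the seat2 but green is not meant. Of the things that look like the block, the larger one is meant.

How it is judged:
On the way, in this order (a step that is already met when the one before it is completed fails the run):
1. the van stands snug in the corner of the stop, nose to the short fence (x of van in the frame of stop between -0.006 and 0.006 m and y of van in the frame of stop between -0.006 and 0.006 m and angle between the x axis of van and the x axis of stop, either way round below 0.06 rad and x of stop_fence in the frame of van above 0.05 m and angle between van's own z axis and vertical below 0.05 rad), for 0.3 s.
2. the block lies on the seam at the tail end of the roof, sole partly pressed in (value of joint sole between 0.0012 and 0.0092 m and contact force between block and van above 1 N and y of block in the frame of van_roof between -0.015 and 0.015 m and angle between the x axis of block and the x axis of van, either way round below 0.25 rad and x of block in the frame of van_roof between -0.065 and -0.035 m), for 0.1 s.
3. the block lies on the seam at the tail half of the roof, sole partly pressed in (value of joint sole between 0.0012 and 0.0092 m and contact force between block and van above 1 N and y of block in the frame of van_roof between -0.015 and 0.015 m and angle between the x axis of block and the x axis of van, either way round below 0.25 rad and x of block in the frame of van_roof between -0.03 and -0.012 m), for 0.1 s.
4. the block lies on the seam at the middle of the roof, sole partly pressed in (value of joint sole between 0.0012 and 0.0092 m and contact force between block and van above 1 N and y of block in the frame of van_roof between -0.015 and 0.015 m and angle between the x axis of block and the x axis of van, either way round below 0.25 rad and x of block in the frame of van_roof between -0.009 and 0.009 m), for 0.1 s.
5. the block lies on the seam at the nose half of the roof, sole partly pressed in (value of joint sole between 0.0012 and 0.0092 m and contact force between block and van above 1 N and y of block in the frame of van_roof between -0.015 and 0.015 m and angle between the x axis of block and the x axis of van, either way round below 0.25 rad and x of block in the frame of van_roof between 0.012 and 0.03 m), for 0.1 s.
6. the block lies on the seam at the nose end of the roof, sole partly pressed in (value of joint sole between 0.0012 and 0.0092 m and contact force between block and van above 1 N and y of block in the frame of van_roof between -0.015 and 0.015 m and angle between the x axis of block and the x axis of van, either way round below 0.25 rad and x of block in the frame of van_roof between 0.035 and 0.065 m), for 0.1 s.
7. the block lies on the seam at the nose half of the roof, coming back, sole partly pressed in (all of step 5), for 0.1 s.
8. the block lies on the seam at the middle of the roof, coming back, sole partly pressed in (all of step 4), for 0.1 s.
9. the block lies on the seam at the tail half of the roof, coming back, sole partly pressed in (all of step 3), for 0.1 s.
10. the block lies on the seam at the tail end of the roof again, sole partly pressed in (all of step 2), for 0.1 s.
At the end, for the whole second after the job is handed in: Van snug in the corner (6 mm, 0.06 rad), nose to the short fence; block flat in its tray within 20 mm of the middle; each seat upright on the rack, within 12 mm of the line, 0.18 rad of square, back to the lip, a neighbour within 50 mm centre to centre, all within 150 mm; all at rest (all of step 1 and linear speed of each of van, block, seat1, seat2, seat3, seat4 below 0.01 m/s and horizontal distance between block and tray_in below 0.02 m and z of block in the frame of tray_in below 0.005 m and angle between block's own z axis and vertical below 0.06 rad and x of seat1 in the frame of rack_top between -0.012 and 0.012 m and y of seat1 in the frame of rack_top between -0.1 and 0.1 m and z of seat1 in the frame of rack_top between -0.006 and 0.006 m and angle between each of seat1, seat2, seat3, seat4's own z axis and vertical below 0.08 rad and angle between the x axis of each of seat1, seat2, seat3, seat4 and the x axis of rack, either way round below 0.18 rad and x of rack_lip in the frame of seat1 above 0 m and (distance between seat1 and seat2 below 0.05 m or distance between seat1 and seat3 below 0.05 m or distance between seat1 and seat4 below 0.05 m) and distance between seat1 and seat2 below 0.15 m and distance between each of seat1, seat2 and seat3 below 0.15 m and distance between each of seat1, seat2, seat3 and seat4 below 0.15 m and x of seat2 in the frame of rack_top between -0.012 and 0.012 m and y of seat2 in the frame of rack_top between -0.1 and 0.1 m and z of seat2 in the frame of rack_top between -0.006 and 0.006 m and x of rack_lip in the frame of seat2 above 0 m and (distance between seat2 and seat1 below 0.05 m or distance between seat2 and seat3 below 0.05 m or distance between seat2 and seat4 below 0.05 m) and x of seat3 in the frame of rack_top between -0.012 and 0.012 m and y of seat3 in the frame of rack_top between -0.1 and 0.1 m and z of seat3 in the frame of rack_top between -0.006 and 0.006 m and x of rack_lip in the frame of seat3 above 0 m and (distance between seat3 and seat1 below 0.05 m or distance between seat3 and seat2 below 0.05 m or distance between seat3 and seat4 below 0.05 m) and x of seat4 in the frame of rack_top between -0.012 and 0.012 m and y of seat4 in the frame of rack_top between -0.1 and 0.1 m and z of seat4 in the frame of rack_top between -0.006 and 0.006 m and x of rack_lip in the frame of seat4 above 0 m and (distance between seat4 and seat1 below 0.05 m or distance between seat4 and seat2 below 0.05 m or distance between seat4 and seat3 below 0.05 m)); the robot touches nothing.
It fails at once if the van is lifted off the mat (height (world z) of van above 0.02 m).
It fails at once if the van is tipped (angle between van's own z axis and vertical above 0.3 rad).
It fails at once if the block is pressed on the van with more than 20 N (contact force between block and van above 20 N).
It fails at once if a bystander (jar, glue, tweezers, knife or chassis) is moved more than 40 mm (distance of any of jar_a, jar_b, glue, tweezers, knife, chassis from where it was at the start of the episode above 0.04 m).
Of seat1, seat2, seat3, seat4 only 3 to 4 are there at a start; the rules pass over those that are not, and their reading is None.
At some moment in a run one of van, seat1, seat2, seat3, seat4 may be knocked a few centimetres aside while the robot is not near it.
It also fails if it takes over 210 s, if anything falls off the work surface, if the arm or the gripper's body presses on something with over 40 N, if the wrist force passes 120 N, or if a joint passes its speed limit or range.

## Working session

There is one attempt and no reset: what is moved stays moved. The work goes in short steps, Python scripts to look and compute and a shell command to move; the robot and the scene stay as the last step left them, time stands still between calls to the robot, and variables do not carry over. Pictures are saved under pics/ and viewed, at most 17 in all, crops included, and the job is handed in when it is done.

```bash
mkdir -p pics; cat > h.py <<'E'
import numpy as np, cv2
from plant import ctrl, imaging
def cam(n):
    c=imaging.get_calibration(n); f=240/np.tan(np.radians(c["fovy"])/2)
    return c,np.array([[f,0,c["cx"]],[0,f,c["cy"]],[0,0,1.]]),np.array(c["distortion"],float),np.array(c["R"]),np.array(c["t"])
def rays(C,uv):
    c,K,d,R,t=C
    p=cv2.undistortPoints(np.array(uv,float).reshape(-1,1,2),K,d).reshape(-1,2)
    return -R.T@t, np.c_[p,np.ones(len(p))]@R
def onplane(C,uv,z):
    o,r=rays(C,uv); return o+r*((z-o[2])/r[:,2])[:,None]
def px(C,X):
    c,K,d,R,t=C
    return cv2.projectPoints(np.array(X,float).reshape(-1,1,3),cv2.Rodrigues(R)[0],t,K,d)[0].reshape(-1,2)
def cloud(C,D):
    v,u=np.mgrid[:480,:640]
    c,K,d,R,t=C
    p=cv2.undistortPoints(np.c_[u.ravel(),v.ravel()].astype(float).reshape(-1,1,2),K,d).reshape(-1,2)
    X=(np.c_[p,np.ones(len(p))]*D.ravel()[:,None]-t)@R
    return X.reshape(480,640,3)
E
python3 - <<'E'
from h import *
for n in("scene","top"):
    I,D=imaging.read_camera(n); cv2.imwrite(f"pics/{n}0.png",I); np.save(f"{n}0.npy",D)
    C=cam(n); print(n,(-C[3].T@C[4]).round(3),C[1][0,0],(D>0).mean())
s=ctrl.get_state();print({k:np.round(v,3) for k,v in s.items()})
E
```

```text
scene [ 0.996 -0.033  0.784] 502.95885786664934 0.9961295572916666
top [0.342 0.01  1.145] 532.8917501588536 0.99595703125
{'time': np.float64(0.1), 'qpos': array([-1.307,  0.287,  1.578, -0.   ,  1.279, -0.15 ]), 'dq': array([ 0.001, -0.003, -0.003,  0.001, -0.002, -0.   ]), 'joint_efforts': array([ 1.0000e-03, -4.0729e+01, -2.9370e+01, -0.0000e+00,  3.0000e-03,
       -0.0000e+00]), 'eef_pos': array([ 0.271, -0.617,  0.249]), 'tcp_rot': array([ 0.979,  0.205, -0.   , -0.001]), 'contact_force': array([-0.056, -0.241,  0.514]), 'wrist_torque': array([-0.013,  0.096,  0.044]), 'finger_force': np.float64(0.0), 'opening': np.float64(1.002)}
```

View pics/top0.png

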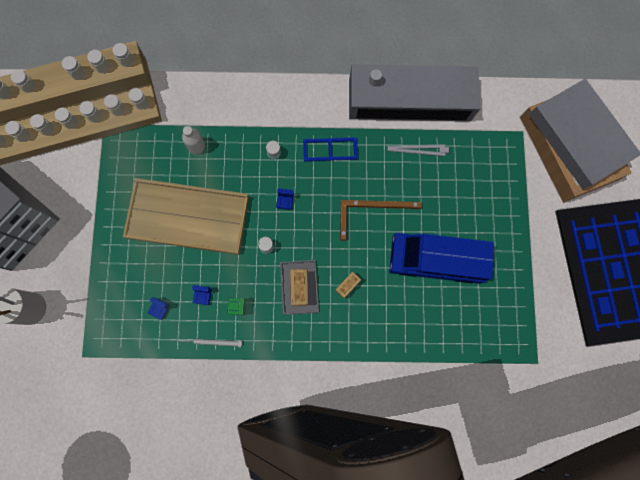

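View pics/scene0.png

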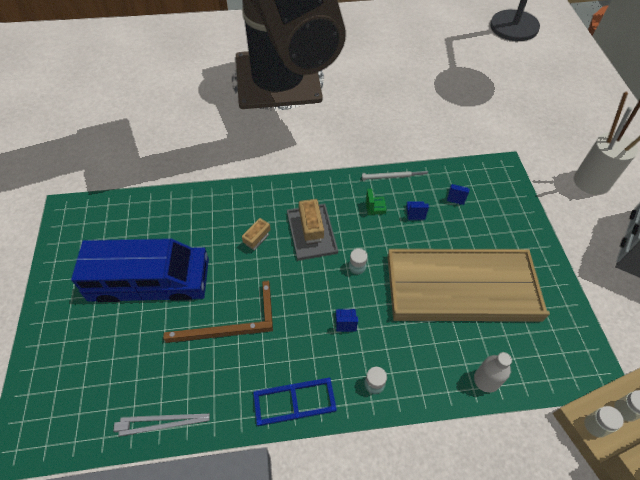

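The top view has +y to the left and +x upwards. The van is at (443,257) with its nose to the left, and the stop's corner is at (343,205).

- **Block candidates:** the larger one in the tray at (300,288) is the one I want. The small one at (348,285) is a decoy.
- **Seat candidates:** blue at (285,199), (202,295) and (158,308). The green one at (236,306) is a decoy. The blue pieces at the right edge are sprue, and the chassis is at (330,150).

Next I'll measure everything and check these choices in a crop.

```bash
cat > meas.py <<'E'
from h import *
def rect(P):
    (c,(w,h),a)=cv2.minAreaRect((P[:,:2]*1000).astype(np.float32))
    return np.round([c[0],c[1],w,h,a],1)
def blobs(M,amin=30):
    n,L,S,c=cv2.connectedComponentsWithStats(M.astype(np.uint8))
    return [(L==i) for i in range(1,n) if S[i,4]>=amin]
E
python3 - <<'E'
from meas import *
I=cv2.imread("pics/top0.png");D=np.load("top0.npy");C=cam("top");X=cloud(C,D)
cv2.imwrite("pics/crop0.png",cv2.resize(I[175:325,130:380],None,fx=3.2,fy=3.2,interpolation=cv2.INTER_CUBIC))
z=X[...,2]; H=cv2.cvtColor(I,cv2.COLOR_BGR2HSV)
print("mat z",np.median(z[320:330,260:270]),z[320:330,260:270].std())
blue=(H[...,0]>105)&(H[...,0]<135)&(H[...,1]>150)&(H[...,2]>40)
for b in blobs(blue):
    P=X[b]; v,u=np.where(b); print("blue",u.mean().round(),v.mean().round(),rect(P),"zmax",np.percentile(P[:,2],95).round(4))
    for lo,hi in((.064,.08),(.03,.045),(.008,.022)):
        Q=P[(P[:,2]>lo)&(P[:,2]<hi)]
        if len(Q)>8: print("   z",lo,len(Q),rect(Q),Q.mean(0).round(4))
for nm,(u0,v0,u1,v1),lo,hi in(("stop",(335,193,430,245),.012,.03),("rack",(115,170,255,260),.01,.025),("lip",(115,170,255,260),.026,.04),("traywall",(276,255,324,320),.006,.014),("block",(276,255,324,320),.04,.07),("small",(330,265,365,302),.015,.06),("jarb",(255,230,280,260),.03,.06),("jara",(262,138,285,162),.03,.06),("glue",(175,118,212,160),.05,.12)):
    P=X[v0:v1,u0:u1].reshape(-1,3);P=P[(P[:,2]>lo)&(P[:,2]<hi)];print(nm,len(P),rect(P),np.median(P[:,2]).round(4))
E
```

```text
mat z 0.001310738666454887 0.0024137495786619527
blue 330.0 149.0 [567.9 -44.9 447.8 122.    1.5] zmax 0.0123
   z 0.008 267 [765.6 -39.   50.6 120.9   2.6] [ 0.7654 -0.0377  0.0101]
blue 284.0 199.0 [501.8  45.7 324.6  37.9   6. ] zmax 0.0428
   z 0.03 79 [656.5  59.   32.9  10.1  85.3] [0.6555 0.059  0.0402]
   z 0.008 203 [639.5  60.5  33.4  28.3  84.2] [0.6396 0.0605 0.0147]
blue 606.0 269.0 [ 452.8 -360.4  243.3  766.5    9.1] zmax 0.0229
   z 0.008 2674 [ 501.2 -657.6  246.2  156.9    7.1] [ 0.502  -0.6366  0.017 ]
blue 631.0 238.0 [ 468.7 -348.8   39.3  759.7   16.4] zmax 0.0256
   z 0.008 136 [ 572.6 -697.8   38.2   31.4    8.9] [ 0.5693 -0.6939  0.0183]
blue 445.0 257.0 [ 483.6 -168.2  154.7  427.7   18.5] zmax 0.0759
   z 0.064 2798 [ 516.8 -291.2  161.6   78.    84.1] [ 0.5157 -0.2937  0.0727]
   z 0.03 672 [ 517.9 -270.6  199.3   83.5   83.6] [ 0.5112 -0.213   0.0399]
   z 0.008 80 [ 484.3 -252.1  201.    63.3   64.2] [ 0.4899 -0.2423  0.0155]
blue 616.0 270.0 [ 432.4 -331.3   38.   705.1   11.7] zmax 0.0258
   z 0.008 151 [ 500.2 -659.    37.6   35.1    9.8] [ 0.499  -0.
[... 153 characters left out ...]
 204 [430.7 230.3  34.1  32.1  85.9] [0.4286 0.2303 0.0146]
blue 157.0 308.0 [404.4 322.8  38.3  35.7  65.6] zmax 0.0422
   z 0.03 81 [415.3 315.1  33.3   9.3  64.5] [0.4149 0.3144 0.0403]
   z 0.008 194 [398.2 322.8  33.2  24.6  66.9] [0.3981 0.3226 0.0144]
stop 664 [ 597.8 -150.6  175.5   97.4   89. ] 0.0185
rack 6499 [603.4 273.1 251.8 130.1  82.7] 0.0189
lip 440 [604.4 272.  250.3 131.1  82.9] 0.0298
traywall 385 [454.1  25.2 128.2  95.1   0.5] 0.0092
block 623 [450.9  24.6  73.2  36.    2.7] 0.0523
small 312 [459.2 -77.8  25.5  52.2  47.4] 0.0351
jarb 165 [541.4  97.5  28.4  28.5  19.7] 0.0425
jara 162 [755.2  86.9  28.7  28.7  61.9] 0.0423
glue 300 [765.1 262.   32.5  38.4  28.1] 0.069
```

View pics/crop0.png

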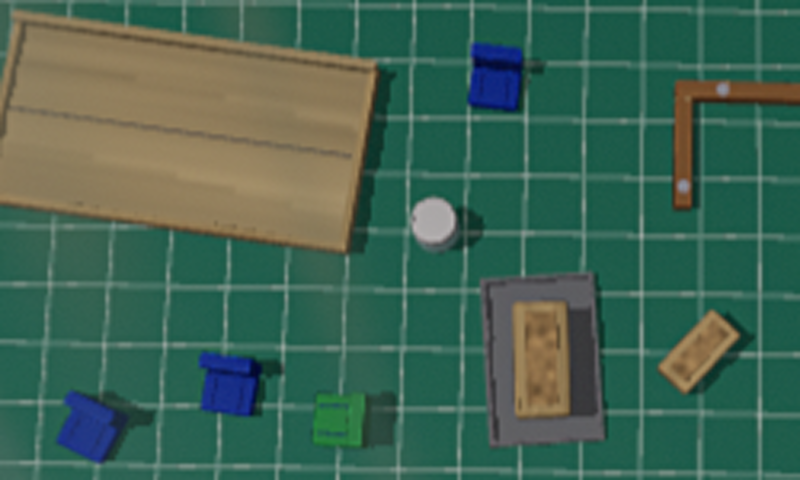

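The crop confirms the choices: the larger block in the tray at (541,358), three blue seats with their backrests up-image, and the green decoy at (340,418). Next I'll fit the stop, tray and rack more finely.

```bash
cat > fit.py <<'E'
from meas import *
def line_rect(C,M,z):
    v,u=np.where(M); return onplane(C,np.c_[u,v],z)
def stop(C,I,X=None):
    H=cv2.cvtColor(I,cv2.COLOR_BGR2HSV)
    M=(H[...,0]<20)&(H[...,1]>110)&(H[...,2]>40)
    return M
E
python3 - <<'E'
from fit import *
I=cv2.imread("pics/top0.png");D=np.load("top0.npy");C=cam("top");X=cloud(C,D)
M=stop(C,I); W=np.zeros_like(M); W[195:245,338:425]=1; M&=W
P=line_rect(C,M,.018)[:,:2]; print(M.sum())
# two fences: long = large x
L=P[(P[:,0]>P[:,0].max()-.02)]; S=P[(P[:,0]<P[:,0].max()-.025)]
for q in(L,S): print("fence",rect(q),q.mean(0).round(4))
k=cv2.fitLine((L*1000).astype(np.float32),cv2.DIST_L2,0,.01,.01).ravel();print("long",k,np.degrees(np.arctan2(k[1],k[0])))
k=cv2.fitLine((S*1000).astype(np.float32),cv2.DIST_L2,0,.01,.01).ravel();print("short",k,np.degrees(np.arctan2(k[1],k[0])))
# tray: dark grey low-saturation region
H=cv2.cvtColor(I,cv2.COLOR_BGR2HSV)
T=(H[...,1]<60)&(H[...,2]<130);W[:]=0;W[255:320,275:325]=1;T&=W>0
print("tray",T.sum(),rect(line_rect(C,max(blobs(T),key=np.sum),.010)))
v=X[250:265,400:495];
b=(H[...,0]>105)&(H[...,0]<135)&(H[...,1]>150);W[:]=0;W[225:290,380:500]=1;b&=W>0
R=b&(X[...,2]>.066)
print("roof",rect(line_rect(C,R,.072)),"cabin+lower outline",rect(line_rect(C,b,.04)))
E
```

```text
607
fence [ 636.8 -151.2   18.   175.2    1. ] [ 0.6366 -0.1474]
fence [ 5.887e+02 -6.830e+01  6.210e+01  8.700e+00  2.000e-01] [ 0.591  -0.0683]
long [ 2.1719479e-03  9.9999762e-01  6.3658478e+02 -1.4742293e+02] 89.87555
short [ 9.9999934e-01  1.1661182e-03  5.9102240e+02 -6.8267258e+01] 0.06681366
tray 1246 [454.3  24.7 112.4  76.1   4.7]
roof [ 513.2 -273.8  194.6   88.4   84.1] cabin+lower outline [ 518.6 -274.7  215.5   92.    84.1]
```

```bash
python3 -m handwheel '[-0.05,0.25,0.1,0,0,0.07,-0.0,0.27,0,0,0,0.07,0.1,0.25,0,0,0,0.07,0.15,0.22,0,0,0,0.07,0.15,0.22,0,0,0,0.07]'; python3 -m handwheel '[0.15,0.22,0,0,0,0.07,0.15,0.22,0,0,0,0.07,0.15,0.2,0,0,0,0.07,0.15,0.2,0,0,0,0.07,0.15,0.15,0,0,0,0.04]'; python3 -m handwheel '[0,0,0,0,0,0,0,0,0,0,0,0]'
```

```text
time: 0.52
eef_pos: [0.3238, -0.4347, 0.2647]
tcp_rot: [0.885, 0.465, 0.0, -0.0]
contact_force: [0.8, -1.3, -0.0]
opening: 1.0
finger_force: 0.0
time: 0.93
eef_pos: [0.437, -0.2853, 0.2649]
tcp_rot: [0.741, 0.671, 0.0, -0.0]
contact_force: [0.3, -0.6, 0.0]
opening: 0.997
finger_force: 0.0
time: 1.1
eef_pos: [0.4371, -0.2865, 0.2649]
tcp_rot: [0.742, 0.67, -0.0, -0.0]
contact_force: [0.5, 0.2, -0.3]
opening: 1.001
finger_force: 0.0
```

```bash
python3 - <<'E'
from h import *
C=cam("wrist");I,D=imaging.read_camera("wrist");cv2.imwrite("pics/w1.png",I);np.save("w1.npy",D)
import pickle;pickle.dump(C,open("w1.pkl","wb"))
print((-C[3].T@C[4]).round(3),C[3].round(2))
E
```

```text
[ 0.444 -0.215  0.388] [[ 0.99 -0.1  -0.  ]
 [-0.1  -0.96  0.28]
 [-0.03 -0.28 -0.96]]
```

View pics/w1.png

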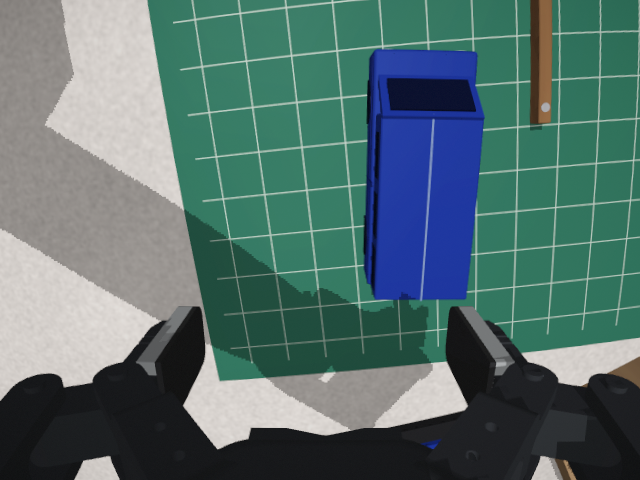

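The wrist view shows the van roof with corners near (385,117), (483,118), (468,299) and (375,297). The seam runs from (433,120) to (421,299), and the end of the stop's long fence is at (541,120).

```bash
cat > van.py <<'E'
from meas import *
import sys
def van(n="wrist",show=None):
    C=cam(n);I,D=imaging.read_camera(n)
    if show: cv2.imwrite(show,I)
    return vanpose(C,I,D)+(C,I,D)
def vanpose(C,I,D):
    X=cloud(C,D);H=cv2.cvtColor(I,cv2.COLOR_BGR2HSV)
    g=X[...,2]
    M=(abs(g-.072)<.008)&(H[...,2]>40)&(X[...,0]<.75)&(X[...,1]<0)&(X[...,1]>-.45)&(H[...,0]>100)&(H[...,0]<135)
    M=max(blobs(cv2.morphologyEx(M.astype(np.uint8),cv2.MORPH_CLOSE,np.ones((5,5)))),key=np.sum)
    v,u=np.where(M);P=onplane(C,np.c_[u,v],.072)
    (c,(w,h),a)=cv2.minAreaRect((P[:,:2]*1000).astype(np.float32))
    if w<h: a+=90;w,h=h,w
    a=a%180
    s=(H[...,1]<170)&(H[...,2]>110)&cv2.erode(M.astype(np.uint8),np.ones((9,9))).astype(bool)
    v,u=np.where(s);S=onplane(C,np.c_[u,v],.072)[:,:2]*1000
    k=cv2.fitLine(S.astype(np.float32),cv2.DIST_HUBER,0,.1,.01).ravel() if len(S)>20 else None
    r=np.radians(a);return np.array([c[0],c[1],w,h,a]).round(1),(None if k is None else (np.degrees(np.arctan(k[1]/k[0]))%180,k[2:])),len(S)
E
python3 - <<'E'
from van import *
import pickle
C=pickle.load(open("w1.pkl","rb"));I=cv2.imread("pics/w1.png");D=np.load("w1.npy")
print(vanpose(C,I,D))
print(onplane(C,[[385,117],[483,118],[468,299],[375,297],[433,120],[421,299]],.072).round(4))
print("fence top end corners",onplane(C,[[533,120],[550,122],[534,2],[551,2]],.018).round(4))
I=cv2.imread("pics/top0.png");D=np.load("top0.npy");print(vanpose(cam("top"),I,D))
E
```

```text
(array([ 515.7, -287.9,  161.6,   78.6,   83.9]), (np.float32(83.9939), array([ 516.5831 , -288.26382], dtype=float32)), 520)
[[ 0.4879 -0.219   0.072 ]
 [ 0.5611 -0.2261  0.072 ]
 [ 0.5483 -0.372   0.072 ]
 [ 0.4705 -0.3616  0.072 ]
 [ 0.5233 -0.2244  0.072 ]
 [ 0.5086 -0.3675  0.072 ]]
fence top end corners [[ 0.6265 -0.2333  0.018 ]
 [ 0.6423 -0.2362  0.018 ]
 [ 0.6282 -0.1353  0.018 ]
 [ 0.6434 -0.1359  0.018 ]]
(array([ 516.6, -290.5,  162.5,   79.4,   84.2]), (np.float32(84.13554), array([ 517.1177 , -292.35635], dtype=float32)), 101)
```

```bash
python3 -m handwheel '[0.178,-0.01,0,0,0,0,0.178,-0.01,0,0,0,0,0.177,0,0,0,0,0,0,0,-0.2,0,0,0,0,0,-0.2,0,0,0]'; python3 -m handwheel '[0,0,-0.25,0,0,0,0,0,-0.25,0,0,0,0,0,-0.25,0,0,0,0,0,0,0,0,0]'; python3 - <<'E'
from van import *
r=van(show="pics/w2.png");print(r[:3]);print(ctrl.get_state()["eef_pos"])
E
```

```text
time: 1.57
eef_pos: [0.5179, -0.2935, 0.2069]
tcp_rot: [0.744, 0.669, 0.0, 0.003]
contact_force: [0.6, -0.4, -1.7]
opening: 1.003
finger_force: 0.0
time: 1.9
eef_pos: [0.5104, -0.2885, 0.0835]
tcp_rot: [0.744, 0.668, -0.001, -0.009]
contact_force: [-1.7, 1.6, -0.9]
opening: 0.998
finger_force: 0.0
(array([ 517.8, -276.9,  137.3,   77. ,   84. ]), (np.float32(84.10576), array([ 518.3626 , -271.81192], dtype=float32)), 1777)
[ 0.5125575  -0.28988208  0.08773959]
```

View pics/w2.png

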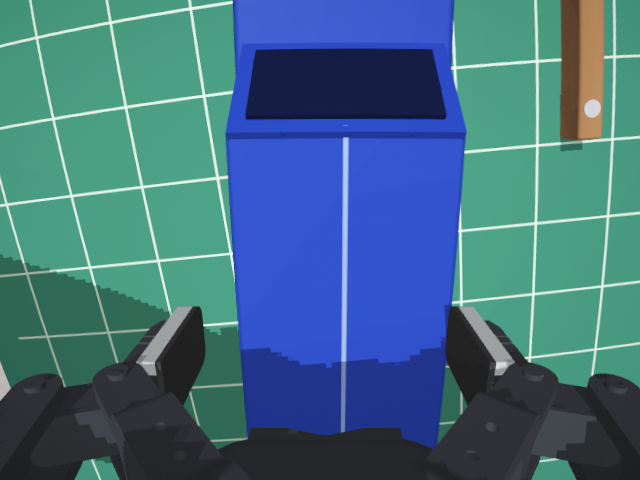

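The roof seam is at column 346, while the midpoint between the fingers is at about 325. I'll settle and read the pose again before shifting in +x.

```bash
python3 -m handwheel '[0,0,0,0,0,0,0,0,0,0,0,0,0,0,0,0,0,0]'; python3 - <<'E'
from van import *
s=ctrl.get_state();print(s["eef_pos"],s["tcp_rot"])
r=van();print(r[:3])
E
```

```text
time: 2.2
eef_pos: [0.5181, -0.2928, 0.0965]
tcp_rot: [0.743, 0.669, 0.0, 0.003]
contact_force: [0.5, 0.9, -0.1]
opening: 0.998
finger_force: 0.0
[ 0.51805143 -0.29283019  0.09650563] [7.43274573e-01 6.68978974e-01 4.62974087e-04 3.13489666e-03]
(array([ 517.2, -283. ,  149.4,   76.9,   84.1]), (np.float32(84.01162), array([ 517.63544, -277.95737], dtype=float32)), 1752)
```

```bash
python3 -m handwheel '[-0.012,0,-0.06,0,0,0,0,0,-0.06,0,0,0,0,0,-0.06,0,0,0,0,0,-0.06,0,0,0,0,0,0,0,0,0]';python3 -m handwheel '[0,0,0,0,0,0,0,0,0,0,0,0]' 0.8 20;python3 -m handwheel '[0,0,0,0,0,0,0,0,0,0,0,0]'
```

```text
time: 2.67
eef_pos: [0.5132, -0.2898, 0.0537]
tcp_rot: [0.743, 0.669, -0.0, -0.002]
contact_force: [-0.3, -0.3, -0.7]
opening: 0.995
finger_force: 0.0
time: 2.83
eef_pos: [0.5145, -0.2908, 0.0564]
tcp_rot: [0.743, 0.669, -0.0, -0.0]
contact_force: [-0.2, 0.1, -3.8]
opening: 0.908
finger_force: 28.8
time: 3.0
eef_pos: [0.514, -0.2906, 0.0562]
tcp_rot: [0.743, 0.669, -0.0, -0.001]
contact_force: [1.5, -0.1, -3.3]
opening: 0.909
finger_force: 28.8
```

```bash
python3 -m handwheel '[0,0,-0.01,0,0,0.032,0,0,0,0,0,0.032,0.06,0.1,0,0,0,0,0.06,0.1,0,0,0,0,0.06,0.1,0,0,0,0]';python3 -m handwheel '[0.08,0.1,0,0,0,0,0.1,0.1,0,0,0,0,0.1,0.06,0,0,0,0,0,0,0,0,0,0,0,0,0,0,0,0]';python3 -m handwheel '[0,0,0,0,0,0,0,0,0,0,0,0]'; python3 - <<'E'
from van import *
r=van(show="pics/w3.png");print(r[:3]);r=van("top",show="pics/t3.png");print(r[:3])
print(ctrl.get_state()["eef_pos"])
E
```

```text
time: 3.42
eef_pos: [0.5418, -0.2466, 0.0561]
tcp_rot: [0.709, 0.705, -0.0, 0.001]
contact_force: [-0.8, -1.4, -1.0]
opening: 0.908
finger_force: 29.2
time: 3.83
eef_pos: [0.5847, -0.2065, 0.0561]
tcp_rot: [0.708, 0.706, 0.001, 0.001]
contact_force: [1.2, 1.4, 0.4]
opening: 0.91
finger_force: 29.2
time: 4.0
eef_pos: [0.5838, -0.2073, 0.056]
tcp_rot: [0.709, 0.705, 0.001, 0.001]
contact_force: [2.9, 3.1, 1.8]
opening: 0.911
finger_force: 29.5
(array([ 591. , -181.2,  111.8,   95.7,   89.6]), (np.float32(89.543526), array([ 583.66235, -179.61691], dtype=float32)), 2229)Traceback (most recent call last):
  File "<stdin>", line 2, in <module>
  File "van.py", line 6, in van
    return vanpose(C,I,D)+(C,I,D)
           ~~~~~~~^^^^^^^
  File "van.py", line 17, in vanpose
    v,u=np.where(s);S=onplane(C,np.c_[u,v],.072)[:,:2]*1000
                      ~~~~~~~^^^^^^^^^^^^^^^^^^^
  File "h.py", line 11, in onplane
    o,r=rays(C,uv); return o+r*((z-o[2])/r[:,2])[:,None]
        ~~~~^^^^^^
  File "h.py", line 8, in rays
    p=cv2.undistortPoints(np.array(uv,float).reshape(-1,1,2),K,d).reshape(-1,2)
      ~~~~~~~~~~~~~~~~~~~^^^^^^^^^^^^^^^^^^^^^^^^^^^^^^^^^^^^^^^^
cv2.error: OpenCV(4.12.0) /io/opencv/modules/calib3d/src/undistort.dispatch.cpp:347: error: (-215:Assertion failed) CV_IS_MAT(_src) && CV_IS_MAT(_dst) && (_src->rows == 1 || _src->cols == 1) && (_dst->rows == 1 || _dst->cols == 1) && _src->cols + _src->rows - 1 == _dst->rows + _dst->cols - 1 && (CV_MAT_TYPE(_src->type) == CV_32FC2 || CV_MAT_TYPE(_src->type) == CV_64FC2) && (CV_MAT_TYPE(_dst->type) == CV_32FC2 || CV_MAT_TYPE(_dst->type) == CV_64FC2) in function 'cvUndistortPointsInternal'
```

View pics/w3.png

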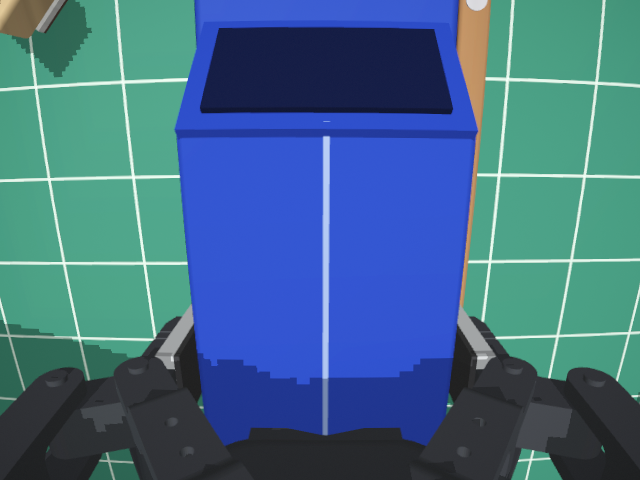

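The van is held square, with the seam at column 326 (x≈0.584). The long fence shows just to the right of the body. I'll creep in until contact.

```bash
python3 -m handwheel '[0.02,0,0,0,0,0,0,0,0,0,0,0]'; python3 -m handwheel '[0.015,0,0,0,0,0,0,0,0,0,0,0]'; python3 -m handwheel '[0,0.025,0,0,0,0,0,0,0,0,0,0]'; python3 -m handwheel '[0,0.02,0,0,0,0,0,0,0,0,0,0]'|head -4;  python3 -m handwheel '[0,0.015,0,0,0,0,0,0,0,0,0,0]'|head -4
```

```text
time: 4.27
eef_pos: [0.5847, -0.2075, 0.0562]
tcp_rot: [0.708, 0.706, -0.002, -0.002]
contact_force: [-7.2, 2.3, 9.3]
opening: 0.909
finger_force: 30.5
time: 4.43
eef_pos: [0.5864, -0.2078, 0.0564]
tcp_rot: [0.708, 0.706, -0.003, -0.003]
contact_force: [-7.6, 1.2, 10.2]
opening: 0.909
finger_force: 30.6
time: 4.6
eef_pos: [0.5878, -0.2049, 0.0562]
tcp_rot: [0.708, 0.706, -0.002, 0.0]
contact_force: [-3.3, -2.2, 6.4]
opening: 0.909
finger_force: 30.1
time: 4.77
eef_pos: [0.5886, -0.2018, 0.056]
tcp_rot: [0.709, 0.706, -0.001, 0.001]
contact_force: [-2.4, -4.4, 4.7]
time: 4.93
eef_pos: [0.5891, -0.1993, 0.056]
tcp_rot: [0.709, 0.706, -0.0, 0.001]
contact_force: [-1.4, -4.7, 4.0]
```

```bash
python3 -m handwheel '[0.013,0,0,0,0,0,0,0,0,0,0,0,0,0,0,0,0,0]'|head -4; python3 -m handwheel '[0,0.013,0,0,0,0,0,0,0,0,0,0,0,0,0,0,0,0]'|head -4;python3 -m handwheel '[0,0.013,0,0,0,0,0,0,0,0,0,0,0,0,0,0,0,0]'|head -4;python3 - <<'E'
from van import *
r=van(show="pics/w4.png");print(r[:3])
C=cam("top");I,D=imaging.read_camera("top");cv2.imwrite("pics/t4.png",cv2.resize(I[185:305,320:480],None,fx=5,fy=5))
E
```

```text
time: 5.18
eef_pos: [0.59, -0.199, 0.0562]
tcp_rot: [0.708, 0.706, -0.001, -0.001]
contact_force: [-5.4, -4.4, 8.6]
time: 5.43
eef_pos: [0.5901, -0.1979, 0.0561]
tcp_rot: [0.709, 0.705, -0.002, 0.0]
contact_force: [-5.8, -7.7, 6.9]
time: 5.68
eef_pos: [0.5901, -0.1964, 0.0561]
tcp_rot: [0.709, 0.705, -0.002, 0.0]
contact_force: [-5.7, -7.9, 6.8]
(array([ 589.9, -170.1,  112.1,   80.2,   89.7]), (np.float32(89.481865), array([ 589.9533 , -168.05583], dtype=float32)), 2155)
```

View pics/t4.png

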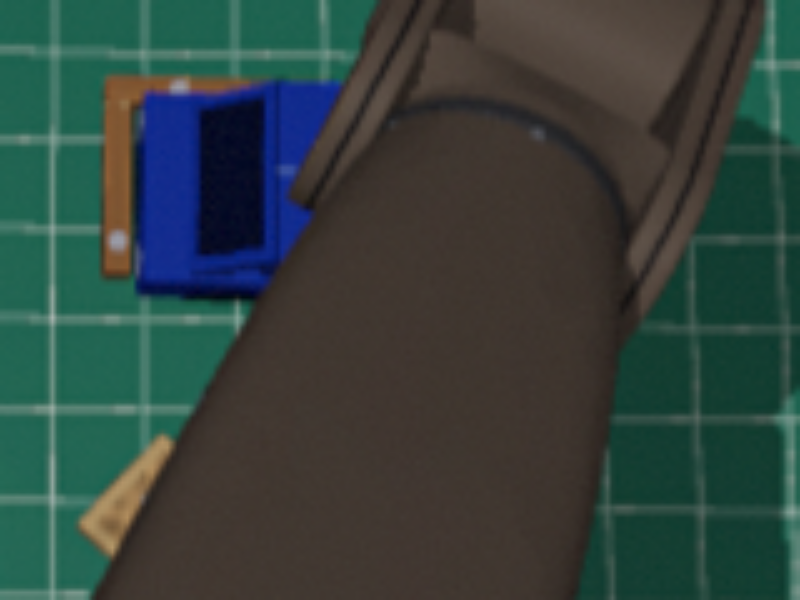

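The top crop shows the nose face at column ≈140 against the short fence's inner edge at ≈132, so about 3 mm of gap is left. The long side looks closed, so I'll nudge +y further.

```bash
python3 -m handwheel '[0,0.013,0,0,0,0,0,0,0,0,0,0]'|head -4;python3 -m handwheel '[0,0.013,0,0,0,0,0,0,0,0,0,0]'|head -4;python3 -m handwheel '[0,0.013,0,0,0,0,0,0,0,0,0,0]'|head -4
```

```text
time: 5.95
eef_pos: [0.5901, -0.1946, 0.0561]
tcp_rot: [0.709, 0.705, -0.002, 0.001]
contact_force: [-5.3, -8.2, 6.9]
time: 6.12
eef_pos: [0.5901, -0.1936, 0.0561]
tcp_rot: [0.709, 0.705, -0.002, 0.001]
contact_force: [-5.3, -11.6, 6.0]
time: 6.28
eef_pos: [0.5901, -0.1935, 0.0563]
tcp_rot: [0.709, 0.705, -0.003, 0.003]
contact_force: [-5.8, -16.4, 4.0]
```

```bash
python3 -m handwheel '[0.013,0,0,0,0,0,0,0,0,0,0,0]'|head -4;python3 -m handwheel '[0.01,0,0,0,0,0,0,0,0,0,0,0]'|head -4; python3 -m handwheel '[-0.012,-0.013,0,0,0,0,0,0,0,0,0,0]' |head -4; python3 -m handwheel '[0,0,0,0,0,0,0,0,0,0,0,0,0,0,0,0,0,0]' 1.0|head -4;  python3 -m handwheel '[0,0,0.05,0,0,0,0,0,0.1,0,0,0,0,0,0.2,0,0,0,0,0,0.2,0,0,0,0,0,0.2,0,0,0]'; python3 -m handwheel '[0,-0.2,0.2,0,0,0,0,0,0.1,0,0,0,0,0,0,0,0,0]'; python3 - <<'E'
from van import *
r=van(show="pics/w5.png");print(r[:3])
C=cam("top");I,D=imaging.read_camera("top");cv2.imwrite("pics/t5.png",I)
E
```

```text
time: 6.45
eef_pos: [0.5904, -0.1934, 0.0565]
tcp_rot: [0.709, 0.706, -0.005, 0.0]
contact_force: [-13.6, -15.1, 9.9]
time: 6.62
eef_pos: [0.5906, -0.1934, 0.0566]
tcp_rot: [0.709, 0.706, -0.006, -0.001]
contact_force: [-17.2, -15.1, 13.8]
time: 6.78
eef_pos: [0.5903, -0.1935, 0.0562]
tcp_rot: [0.709, 0.706, -0.003, -0.001]
contact_force: [-10.0, -10.9, 10.0]
time: 7.03
eef_pos: [0.5918, -0.1892, 0.0542]
tcp_rot: [0.708, 0.706, 0.0, -0.001]
contact_force: [0.3, 0.6, -0.3]
time: 7.45
eef_pos: [0.5922, -0.1892, 0.1686]
tcp_rot: [0.708, 0.706, -0.0, -0.001]
contact_force: [0.5, -0.6, -0.5]
opening: 1.003
finger_force: 0.0
time: 7.7
eef_pos: [0.5949, -0.2211, 0.2183]
tcp_rot: [0.709, 0.706, 0.002, 0.005]
contact_force: [0.3, 0.2, 0.8]
opening: 0.997
finger_force: 0.0
(array([ 589.5, -191.4,  159.7,   77.2,   89.4]), (np.float32(89.4767), array([ 589.3742 , -201.78633], dtype=float32)), 769)
```

View pics/w5.png

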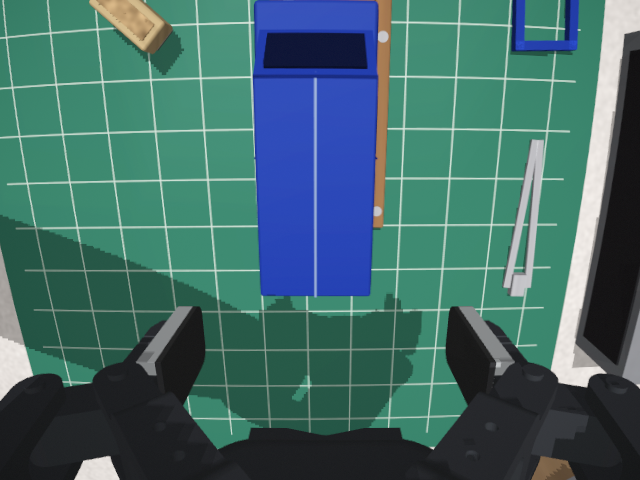

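The van sits snug in both fences, with the seam at column 316 (x≈0.589). Now for the block: I'll look from the -y side first.

```bash
python3 -m handwheel '[-0.16,0.18,0,0,0,0,-0.16,0.18,0,0,0,0,-0.16,0.18,0,0,0,0,-0.16,0.18,0,0,0,0,-0.16,0.18,0,0,0,0]'|head -3;python3 -m handwheel '[-0.16,0.15,0,0,0,0,0,0,0,0,0,0,0,0,0,0,0,0]'|head -3; cat > blk.py <<'E'
from meas import *
def blk(n="wrist",show=None,z=.051):
    C=cam(n);I,D=imaging.read_camera(n);X=cloud(C,D)
    if show: cv2.imwrite(show,I)
    M=(abs(X[...,2]-z)<.007)&(abs(X[...,0]-.452)<.07)&(abs(X[...,1]-.025)<.06)
    M=max(blobs(M),key=np.sum);v,u=np.where(M);print("block",rect(onplane(C,np.c_[u,v],z)))
    H=cv2.cvtColor(I,cv2.COLOR_BGR2HSV)
    T=(H[...,1]<70)&(H[...,2]<160)&(X[...,2]<.02)&(abs(X[...,0]-.452)<.09)&(abs(X[...,1]-.025)<.07)
    T=max(blobs(T|M),key=np.sum);v,u=np.where(T);print("tray",rect(onplane(C,np.c_[u,v],.01)))
E
python3 -c "
from blk import *
blk(show='pics/w6.png')
I=cv2.imread('pics/w5.png')
from h import *
print(ctrl.get_state()['eef_pos'])
"
```

```text
time: 8.22
eef_pos: [0.4696, -0.0822, 0.209]
tcp_rot: [0.708, 0.706, -0.001, -0.003]
time: 8.47
eef_pos: [0.4463, -0.0601, 0.2097]
tcp_rot: [0.708, 0.707, -0.001, -0.002]
block [450.   26.9  73.2  35.7   2.8]
tray [454.2  27.3 112.5  83.3   5. ]
[ 0.44754152 -0.06113541  0.21058241]
```

View pics/w6.png

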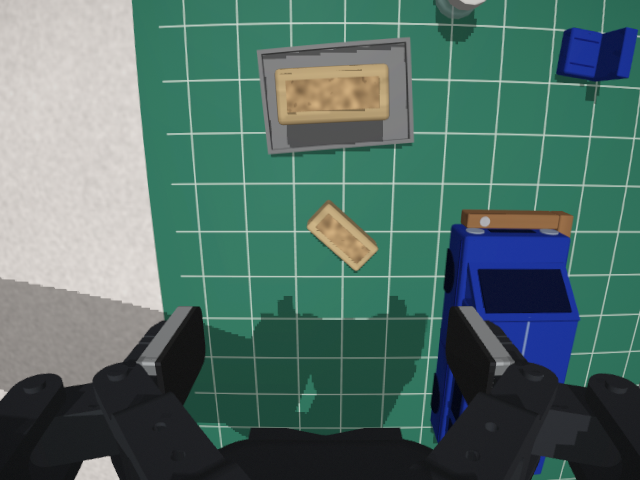

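```bash
python3 -m handwheel '[0,0.05,0,0,0,-0.0745,0,0.05,0,0,0,-0.0745,0,0.05,0,0,0,-0.0745,0,0.05,0,0,0,-0.0745,0,0.05,0,0,0,-0.0745]'|head -3;python3 -m handwheel '[0,0.05,0,0,0,-0.0745,0,0.05,0,0,0,-0.0745,0,0.05,0,0,0,-0.0745,0,0.05,0,0,0,-0.0745,0,0.05,0,0,0,-0.0745]'|head -3;python3 -m handwheel '[0.01,0.03,-0.1,0,0,-0.0745,0.01,0.03,-0.1,0,0,-0.0745,0,0.02,-0.1,0,0,-0.0745,0,0,-0.1,0,0,0,0,0,0,0,0,0]';python3 -m handwheel '[0,0,0,0,0,0,0,0,0,0,0,0,0,0,0,0,0,0]'
```

```text
time: 8.93
eef_pos: [0.4492, -0.025, 0.2115]
tcp_rot: [0.884, 0.468, -0.0, -0.0]
time: 9.35
eef_pos: [0.4492, 0.0126, 0.2115]
tcp_rot: [0.981, 0.194, -0.001, -0.0]
time: 9.77
eef_pos: [0.4499, 0.0248, 0.1483]
tcp_rot: [1.0, 0.023, -0.004, -0.001]
contact_force: [-0.9, 0.4, -0.4]
opening: 0.996
finger_force: 0.0
time: 10.02
eef_pos: [0.4525, 0.0245, 0.1533]
tcp_rot: [1.0, 0.023, 0.001, 0.0]
contact_force: [-0.1, 0.2, 1.3]
opening: 1.0
finger_force: 0.0
```

```bash
python3 -m handwheel '[-0.01,0.006,-0.17,0,0,0,0,0,-0.17,0,0,0,0,0,-0.17,0,0,0,0,0,-0.12,0,0,0,0,0,-0.08,0,0,0]'|head -4;python3 -m handwheel '[0,0,-0.03,0,0,0,0,0,0,0,0,0,0,0,0,0,0,0]'|head -4;python3 -m handwheel '[0,0,0,0,0,0,0,0,0,0,0,0,0,0,0,0,0,0,0,0,0,0,0,0,0,0,0,0,0,0]' 0.3 40;python3 -m handwheel '[0,0,0.05,0,0,0,0,0,0.05,0,0,0,0,0,0,0,0,0,0,0,0,0,0,0]'
```

```text
time: 10.43
eef_pos: [0.4496, 0.0256, 0.0447]
tcp_rot: [1.0, 0.023, -0.0, -0.0]
contact_force: [0.1, -0.1, -0.2]
time: 10.68
eef_pos: [0.4509, 0.0255, 0.0423]
tcp_rot: [1.0, 0.023, 0.001, 0.0]
contact_force: [1.1, 0.5, 0.4]
time: 11.1
eef_pos: [0.4504, 0.0257, 0.0418]
tcp_rot: [1.0, 0.023, 0.001, 0.0]
contact_force: [0.3, 1.0, 1.6]
opening: 0.414
finger_force: 46.5
time: 11.43
eef_pos: [0.4504, 0.0257, 0.0571]
tcp_rot: [1.0, 0.023, 0.001, 0.0]
contact_force: [-0.0, -0.1, -1.1]
opening: 0.411
finger_force: 46.3
```

```bash
python3 -m handwheel '[0,0,0.25,0,0,0,0,0,0.25,0,0,0,0,0,0.25,0,0,0.0743,0.05,-0.139,0.2,0,0,0.0743,0.05,-0.139,0,0,0,0.0743]'|head -3;python3 -m handwheel '[0.1,-0.139,0,0,0,0.0743,0.1,-0.139,0,0,0,0.0743,0.1,-0.139,0,0,0,0.0743,0.1,-0.139,0,0,0,0.0743,0.1,-0.139,0,0,0,0.0743]'|head -3;python3 -m handwheel '[0.1,-0.139,0,0,0,0.0743,0.1,-0.139,0,0,0,0.0743,0.1,-0.139,0,0,0,0.0743,0.1,-0.139,0,0,0,0.0743,0.024,-0.139,0,0,0,0.0743]'|head -3; python3 -m handwheel '[0,-0.137,0,0,0,0,0,0,0,0,0,0,0,0,0,0,0,0]'; python3 - <<'E'
from van import *
C=cam("wrist");I,D=imaging.read_camera("wrist");cv2.imwrite("pics/w7.png",I)
print(vanpose(C,I,D))
print(ctrl.get_state()["contact_force"],ctrl.get_state()["eef_pos"])
E
```

```text
time: 11.85
eef_pos: [0.4687, -0.0166, 0.2064]
tcp_rot: [0.98, 0.201, 0.006, 0.003]
time: 12.27
eef_pos: [0.5401, -0.1212, 0.1982]
tcp_rot: [0.881, 0.473, -0.0, -0.0]
time: 12.68
eef_pos: [0.6048, -0.2255, 0.198]
tcp_rot: [0.708, 0.706, 0.0, -0.0]
time: 12.93
eef_pos: [0.6031, -0.2457, 0.1978]
tcp_rot: [0.711, 0.703, -0.0, -0.001]
contact_force: [0.3, 0.7, -1.4]
opening: 0.409
finger_force: 46.3
(array([ 589.7, -192. ,  158.2,   77.3,   89.4]), (np.float32(89.433556), array([ 589.7019 , -176.83215], dtype=float32)), 761)
[-0.13216376 -0.11538925 -1.26114974] [ 0.60305315 -0.24476362  0.19793238]
```

View pics/w7.png

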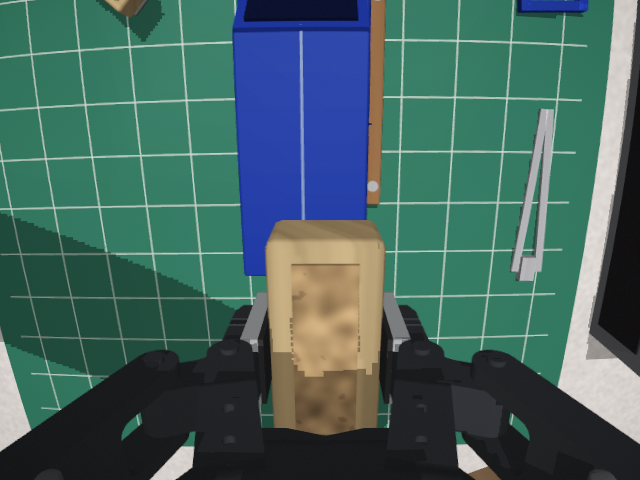

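The block is held level, with the seam visible at column 303 and the block about 14 mm too far right (+x). I'll correct that and come down in steps.

```bash
python3 -m handwheel '[-0.05,0,-0.13,0,0,0,-0.043,0,-0.13,0,0,0,0,0,-0.13,0,0,0,0,0,-0.1,0,0,0,0,0,0,0,0,0]'|head -4;python3 -m handwheel '[0,0,0,0,0,0,0,0,0,0,0,0,0,0,0,0,0,0]'|head -4;python3 -m handwheel '[0,0,-0.03,0,0,0,0,0,0,0,0,0,0,0,0,0,0,0]'|head -4;python3 -m handwheel '[0,0,-0.02,0,0,0,0,0,0,0,0,0,0,0,0,0,0,0]'|head -4;
```

```text
time: 13.4
eef_pos: [0.587, -0.2422, 0.1208]
tcp_rot: [0.71, 0.705, -0.001, -0.004]
contact_force: [-0.7, 0.1, -2.1]
time: 13.65
eef_pos: [0.5906, -0.2451, 0.1272]
tcp_rot: [0.71, 0.704, 0.0, 0.001]
contact_force: [0.2, 0.3, -0.8]
time: 13.9
eef_pos: [0.5896, -0.245, 0.121]
tcp_rot: [0.71, 0.704, 0.0, 0.0]
contact_force: [-0.0, 0.6, -0.8]
time: 14.15
eef_pos: [0.5894, -0.2449, 0.1174]
tcp_rot: [0.71, 0.704, -0.0, -0.0]
contact_force: [-0.2, -0.6, -0.8]
```

```bash
for i in 1; do python3 -m handwheel '[0,0,-0.03,0,0,0,0,0,0,0,0,0,0,0,0,0,0,0]'|head -4;python3 -m handwheel '[0,0,-0.013,0,0,0,0,0,0,0,0,0,0,0,0,0,0,0]'|head -4;python3 -m handwheel '[0,0,-0.013,0,0,0,0,0,0,0,0,0,0,0,0,0,0,0]'|head -4; done
```

```text
time: 14.4
eef_pos: [0.5893, -0.2449, 0.1127]
tcp_rot: [0.71, 0.704, -0.0, -0.001]
contact_force: [0.4, 0.3, -0.6]
time: 14.65
eef_pos: [0.5897, -0.2451, 0.1114]
tcp_rot: [0.71, 0.704, 0.0, 0.0]
contact_force: [-0.5, -0.2, -0.9]
time: 14.9
eef_pos: [0.5898, -0.2451, 0.1099]
tcp_rot: [0.71, 0.704, 0.0, 0.0]
contact_force: [-1.6, 0.5, 1.4]
```

```bash
python3 -m handwheel '[0,0,-0.02,0,0,0,0,0,0,0,0,0,0,0,0,0,0,0]'|head -4;python3 -m handwheel '[0,0,-0.007,0,0,0,0,0,0,0,0,0,0,0,0,0,0,0]'|head -4
```

```text
time: 15.15
eef_pos: [0.5899, -0.2452, 0.1069]
tcp_rot: [0.71, 0.704, 0.0, 0.0]
contact_force: [-0.2, -0.1, 3.0]
time: 15.4
eef_pos: [0.59, -0.2452, 0.1058]
tcp_rot: [0.71, 0.704, 0.0, 0.001]
contact_force: [-0.3, -0.7, 4.1]
```

```bash
python3 -m handwheel '[0,0.033,0,0,0,0,0,0.033,0,0,0,0,0,0.033,0,0,0,0,0,0.033,0,0,0,0,0,0.033,0,0,0,0]'|head -4;python3 -m handwheel '[0,0.033,0,0,0,0,0,0.033,0,0,0,0,0,0.033,0,0,0,0,0,0.033,0,0,0,0,0,0.033,0,0,0,0]'|head -4;python3 -m handwheel '[0,0.033,0,0,0,0,0,0.033,0,0,0,0,0,0.033,0,0,0,0,0,0.033,0,0,0,0,0,0.033,0,0,0,0]'|head -4;python3 -m handwheel '[0,0.033,0,0,0,0,0,0.033,0,0,0,0,0,0.033,0,0,0,0,0,0.033,0,0,0,0,0,0,0,0,0,0]'|head -4;python3 -m handwheel '[0,0,0,0,0,0,0,0,0,0,0,0,0,0,0,0,0,0]'|head -4
```

```text
time: 15.82
eef_pos: [0.5898, -0.22, 0.1056]
tcp_rot: [0.71, 0.704, -0.0, 0.0]
contact_force: [-0.0, -3.1, 3.1]
time: 16.23
eef_pos: [0.5896, -0.195, 0.1054]
tcp_rot: [0.71, 0.704, -0.0, 0.0]
contact_force: [-0.0, -3.2, 5.2]
time: 16.65
eef_pos: [0.5895, -0.1703, 0.1053]
tcp_rot: [0.71, 0.704, -0.0, -0.0]
contact_force: [0.3, -3.3, 3.6]
time: 17.07
eef_pos: [0.5895, -0.1496, 0.1052]
tcp_rot: [0.71, 0.704, 0.0, -0.001]
contact_force: [1.4, -0.5, 4.3]
time: 17.32
eef_pos: [0.5895, -0.1497, 0.105]
tcp_rot: [0.71, 0.704, 0.001, -0.001]
contact_force: [1.4, 2.8, 4.8]
```

```bash
python3 -m handwheel '[0,-0.033,0.004,0,0,0,0,-0.033,0,0,0,0,0,-0.033,0,0,0,0,0,-0.033,0,0,0,0,0,-0.033,0,0,0,0]'|head -4;python3 -m handwheel '[0,-0.033,0,0,0,0,0,-0.033,0,0,0,0,0,-0.033,0,0,0,0,0,-0.033,0,0,0,0,0,-0.033,0,0,0,0]'|head -4;python3 -m handwheel '[0,-0.033,0,0,0,0,0,-0.033,0,0,0,0,0,-0.033,0,0,0,0,0,-0.033,0,0,0,0,0,-0.033,0,0,0,0]'|head -4;python3 -m handwheel '[0,-0.033,0,0,0,0,0,-0.033,0,0,0,0,0,-0.033,0,0,0,0,0,-0.033,0,0,0,0,0,-0.025,0,0,0,0]'|head -4;python3 -m handwheel '[0,0,0,0,0,0,0,0,0,0,0,0,0,0,0,0,0,0]'|head -4
python3 -m handwheel '[0,0,0.1,0,0,0,0,0,0.2,0,0,0,0,0,0.2,0,0,0,0,0,0.15,0,0,0,0,0,0,0,0,0]'|head -4; python3 - <<'E'
from van import *
r=van("wrist",show="pics/w8.png");print(r[:3])
E
```

```text
time: 17.73
eef_pos: [0.5894, -0.1763, 0.1057]
tcp_rot: [0.71, 0.704, -0.0, -0.0]
contact_force: [0.2, 3.0, 4.5]
time: 18.15
eef_pos: [0.5895, -0.201, 0.1059]
tcp_rot: [0.71, 0.704, -0.0, -0.0]
contact_force: [0.7, 2.7, 4.7]
time: 18.57
eef_pos: [0.5896, -0.2257, 0.1059]
tcp_rot: [0.71, 0.704, -0.0, -0.0]
contact_force: [0.8, 3.8, 3.8]
time: 18.98
eef_pos: [0.5896, -0.2494, 0.106]
tcp_rot: [0.71, 0.704, -0.0, 0.0]
contact_force: [0.0, 3.1, 4.8]
time: 19.23
eef_pos: [0.5896, -0.2499, 0.1062]
tcp_rot: [0.71, 0.704, -0.001, 0.001]
contact_force: [-0.5, -1.9, 3.2]
time: 19.65
eef_pos: [0.5917, -0.2502, 0.2088]
tcp_rot: [0.71, 0.704, 0.001, 0.005]
contact_force: [1.3, -0.6, -0.1]
(array([ 589.6, -191.8,  158.2,   77.2,   89.4]), (np.float32(89.228325), array([ 589.4813 , -188.40007], dtype=float32)), 768)
```

View pics/w8.png

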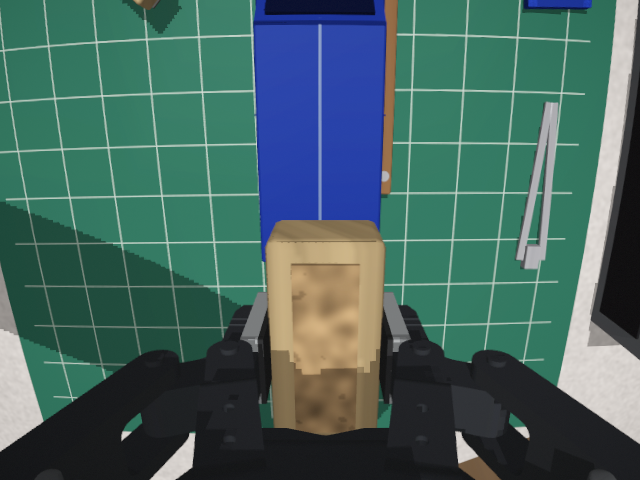

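The stroke is done both ways and the van hasn't moved (roof rectangle y −191.8, angle 89.4°). Next the block goes back to the tray.

```bash
python3 -m handwheel '[-0.07,0.1414,0,0,0,-0.0727,-0.07,0.1414,0,0,0,-0.0727,-0.07,0.1414,0,0,0,-0.0727,-0.07,0.1414,0,0,0,-0.0727,-0.07,0.1414,0,0,0,-0.0727]'|head -3;python3 -m handwheel '[-0.07,0.1414,0,0,0,-0.0727,-0.07,0.1414,0,0,0,-0.0727,-0.07,0.1414,0,0,0,-0.0727,-0.07,0.1414,0,0,0,-0.0727,-0.07,0.1414,0,0,0,-0.0727]'|head -3;python3 -m handwheel '[-0.07,0.1414,0,0,0,-0.0727,-0.07,0.1414,0,0,0,-0.0727,-0.07,0.1414,0,0,0,-0.0727,0,0,-0.1,0,0,0,0,0,0,0,0,0]'|head -3;python3 -m handwheel '[0,0,0,0,0,0,0,0,0,0,0,0,0,0,0,0,0,0]'
```

```text
time: 20.12
eef_pos: [0.5348, -0.1412, 0.1998]
tcp_rot: [0.881, 0.473, -0.002, -0.002]
time: 20.53
eef_pos: [0.4823, -0.0354, 0.2002]
tcp_rot: [0.979, 0.206, -0.002, -0.001]
time: 20.95
eef_pos: [0.4495, 0.0283, 0.1835]
tcp_rot: [0.999, 0.04, -0.004, -0.001]
time: 21.2
eef_pos: [0.4533, 0.0264, 0.1883]
tcp_rot: [0.999, 0.039, -0.0, 0.0]
contact_force: [-0.2, -0.1, -1.2]
opening: 0.412
finger_force: 46.3
```

```bash
python3 -m handwheel '[0.005,-0.005,-0.2,0,0,0,0,0,-0.2,0,0,0,0,0,-0.2,0,0,0,0,0,-0.2,0,0,0,0,0,-0.1,0,0,0]'|head -3;python3 -m handwheel '[0,0,0,0,0,0,0,0,0,0,0,0,0,0,-0.03,0,0,0,0,0,0,0,0,0,0,0,0,0,0,0]'|head -4;python3 -m handwheel '[0,0,-0.02,0,0,0,0,0,0,0,0,0,0,0,0,0,0,0]'|head -4
```

```text
time: 21.62
eef_pos: [0.4521, 0.0259, 0.0504]
tcp_rot: [0.999, 0.039, -0.002, -0.0]
time: 22.03
eef_pos: [0.4549, 0.026, 0.0502]
tcp_rot: [0.999, 0.039, 0.001, 0.0]
contact_force: [-0.5, -0.3, -1.6]
time: 22.28
eef_pos: [0.4539, 0.0262, 0.0462]
tcp_rot: [0.999, 0.039, 0.0, 0.0]
contact_force: [-0.2, -0.6, -1.0]
```

```bash
python3 -m handwheel '[0,0,-0.025,0,0,0,0,0,0,0,0,0,0,0,0,0,0,0]'|head -4;python3 -m handwheel '[0,0,0,0,0,0,0,0,0,0,0,0,0,0,0,0,0,0]' 0.8|head -5;python3 -m handwheel '[0,0,0.1,0,0,0,0,0,0.2,0,0,0,0,0,0.27,0,0,0,0,0,0.27,0,0,0,0,0,0.27,0,0,0]'|head -3;
```

```text
time: 22.53
eef_pos: [0.4541, 0.0262, 0.0423]
tcp_rot: [0.999, 0.039, 0.0, 0.0]
contact_force: [-0.2, 0.1, -0.1]
time: 22.78
eef_pos: [0.4539, 0.0262, 0.0422]
tcp_rot: [0.999, 0.039, -0.0, -0.0]
contact_force: [1.0, 1.0, -0.7]
opening: 0.798
time: 23.2
eef_pos: [0.4532, 0.0263, 0.2102]
tcp_rot: [0.999, 0.039, -0.0, -0.0]
```

```bash
python3 -m handwheel '[0.07,-0.02,0.05,0,0,0.0745,0.07,-0.02,0.05,0,0,0.0745,0.07,-0.02,0.05,0,0,0.0745,0.07,-0.02,0.05,0,0,0.0745,0.07,-0.02,0.05,0,0,0.0745]' 0.55|head -3;python3 -m handwheel '[0.07,-0.02,0.05,0,0,0.0745,0.07,-0.02,0.05,0,0,0.0745,0.07,-0.02,0.05,0,0,0.0745,0.07,-0.02,0.05,0,0,0.0745,0.07,0,0.05,0,0,0.0745]'|head -3;python3 -m handwheel '[0.07,0,0.05,0,0,0.0745,0.07,0,0.05,0,0,0.0745,0,0,0,0,0,0,0,0,0,0,0,0,0,0,0,0,0,0]'|head -3
cat > seats.py <<'E'
from meas import *
def seats(n="wrist",show=None,base=0.):
    C=cam(n);I,D=imaging.read_camera(n);X=cloud(C,D)
    if show: cv2.imwrite(show,I)
    H=cv2.cvtColor(I,cv2.COLOR_BGR2HSV)
    b=(H[...,0]>105)&(H[...,0]<135)&(H[...,1]>120)&(X[...,0]<.72)&(X[...,0]>.3)&(X[...,1]>0)
    if n=="top": b&=X[...,1]<.5
    for zb,lo,hi in((0,.030,.048),(.018,.049,.066)):
        T=b&(X[...,2]>lo)&(X[...,2]<hi)
        for B in blobs(T,25):
            v,u=np.where(B);P=onplane(C,np.c_[u,v],zb+.04)
            if zb==0 and X[v,u,2].max()>.047: pass
            print(n,"base",zb,u.mean().round(),v.mean().round(),rect(P),"z",np.median(X[v,u,2]).round(4))
    return C,I,D,X
E
python3 - <<'E'
from seats import *
print(ctrl.get_state()["eef_pos"],ctrl.get_state()["tcp_rot"])
C,I,D,X=seats(show="pics/w9.png")
H=cv2.cvtColor(I,cv2.COLOR_BGR2HSV)
M=(X[...,2]>.011)&(X[...,2]<.04)&(X[...,1]>.1)&(X[...,0]>.48)&(X[...,0]<.73)&(H[...,0]<35)
M=max(blobs(M),key=np.sum);v,u=np.where(M);print("rack",rect(onplane(C,np.c_[u,v],.0205)))
seats("top",show="pics/t9.png")
E
```

```text
time: 23.62
eef_pos: [0.5066, 0.0111, 0.2466]
tcp_rot: [0.945, 0.328, -0.0, -0.0]
time: 24.03
eef_pos: [0.5592, -0.0012, 0.2838]
tcp_rot: [0.81, 0.587, -0.0, -0.0]
time: 24.45
eef_pos: [0.5791, -0.0007, 0.2979]
tcp_rot: [0.738, 0.674, -0.001, -0.001]
[ 0.57912389 -0.00067289  0.29786578] [ 7.38468901e-01  6.74287056e-01 -5.14048354e-04 -6.19998555e-04]
wrist base 0 405.0 121.0 [655.3  61.5  33.1  11.1  85. ] z 0.0396
rack [589.3 160.3  26.6 131.8  84.7]
top base 0 200.0 288.0 [445.3 228.3  35.6   9.6  82.8] z 0.0404
top base 0 158.0 302.0 [415.  314.4  35.6   9.   65.1] z 0.0404
```

View pics/w9.png

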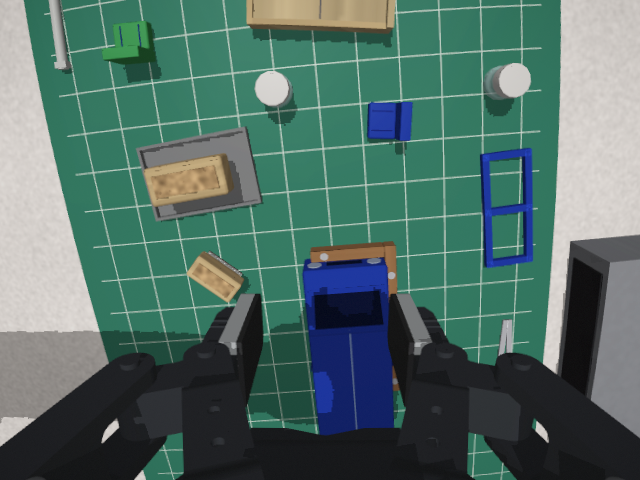

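The seat's backrest is at (405,121), which puts it at about (0.6555, 0.060) with its x axis at −5°. The block lies flat in the tray.

```bash
python3 -m handwheel '[0.17,0.136,0,0,0,0,0.17,0.136,-0.1,0,0,0,0.17,0.135,-0.2,0,0,0,0,0,-0.25,0,0,0,0,0,-0.25,0,0,0]'|head -3;python3 -m handwheel '[0,0,-0.25,0,0,0,0,0,-0.25,0,0,0,0,0,-0.1,0,0,0,0,0,0,0,0,0,0,0,0,0,0,0]'; python3 -m handwheel '[0,0,0,0,0,0,0,0,0,0,0,0]'|head -4
```

```text
time: 24.97
eef_pos: [0.6557, 0.0603, 0.1797]
tcp_rot: [0.737, 0.675, 0.001, 0.001]
time: 25.38
eef_pos: [0.6546, 0.0591, 0.0905]
tcp_rot: [0.738, 0.675, -0.0, -0.0]
contact_force: [0.4, 0.5, 0.8]
opening: 0.548
finger_force: 0.0
time: 25.55
eef_pos: [0.6571, 0.0589, 0.0943]
tcp_rot: [0.738, 0.675, 0.002, 0.002]
contact_force: [0.3, -0.2, 0.2]
```

```bash
python3 -m handwheel '[-0.008,0.007,-0.12,0,0,0,0,0,-0.12,0,0,0,0,0,-0.08,0,0,0,0,0,-0.06,0,0,0,0,0,0,0,0,0]'|head -4;python3 -m handwheel '[0,0,0,0,0,0,0,0,0,0,0,0,0,0,0,0,0,0]'|head -4; python3 -m handwheel '[0,0,0,0,0,0,0,0,0,0,0,0,0,0,0,0,0,0,0,0,0,0,0,0,0,0,0,0,0,0]' 0 20; python3 -m handwheel '[0,0,0.1,0,0,0,0,0,0.15,0,0,0,0,0,0.2,0,0,0,0,0,0.15,0,0,0,0,0,0,0,0,0]'
```

```text
time: 25.97
eef_pos: [0.6528, 0.0601, 0.0322]
tcp_rot: [0.738, 0.675, -0.001, -0.001]
contact_force: [-0.8, 0.4, 0.0]
time: 26.22
eef_pos: [0.6546, 0.0601, 0.0349]
tcp_rot: [0.738, 0.675, 0.001, 0.001]
contact_force: [-0.3, -0.1, -0.8]
time: 26.63
eef_pos: [0.6541, 0.0601, 0.034]
tcp_rot: [0.738, 0.675, 0.0, 0.0]
contact_force: [0.0, -0.2, 2.5]
opening: 0.113
finger_force: 24.3
time: 27.05
eef_pos: [0.6574, 0.06, 0.1311]
tcp_rot: [0.738, 0.675, 0.004, 0.004]
contact_force: [1.3, -0.7, 0.9]
opening: 0.111
finger_force: 24.0
```

```bash
python3 -m handwheel '[-0.1,0.11,0.2,0,0,-0.022,-0.1,0.11,0.2,0,0,0,-0.1,0.11,0.2,0,0,0,0,0,0,0,0,0,0,0,0,0,0,0]'|head -3;python3 -m handwheel '[0,0,0,0,0,0,0,0,0,0,0,0]'|head -4; python3 - <<'E'
from seats import *
print(ctrl.get_state()["tcp_rot"])
C,I,D,X=seats(show="pics/w10.png")
g=cv2.cvtColor(I,cv2.COLOR_BGR2GRAY).astype(float)
k=np.median(X[...,2][(abs(X[...,0]-.6)<.05)&(abs(X[...,1]-.24)<.06)]);print("ztop",k)
T=cv2.morphologyEx(g.astype(np.uint8),cv2.MORPH_BLACKHAT,np.ones((9,9)))
Pz=onplane(C,np.stack(np.meshgrid(np.arange(640),np.arange(480)),-1).reshape(-1,2),.018).reshape(480,640,3)
M=(T>25)&(abs(Pz[...,0]-.61)<.05)&(Pz[...,1]>.17)&(Pz[...,1]<.4)
B=max(blobs(M,20),key=np.sum);S=Pz[B][:,:2]*1000
f=cv2.fitLine(S.astype(np.float32),cv2.DIST_HUBER,0,.1,.01).ravel();print("line",len(S),f,np.degrees(np.arctan2(f[1],f[0])),S[:,1].min(),S[:,1].max())
E
```

```text
time: 27.47
eef_pos: [0.6091, 0.1105, 0.2163]
tcp_rot: [0.749, 0.663, 0.002, 0.002]
time: 27.63
eef_pos: [0.6079, 0.1091, 0.2114]
tcp_rot: [0.749, 0.662, -0.001, -0.001]
contact_force: [-0.4, 0.6, -0.6]
[ 0.74937574  0.66214279 -0.00135333 -0.00104844]
wrist base 0 77.0 78.0 [448.3 231.1  33.6  15.8  82.9] z 0.0392
ztop 0.017969039176491258
line 313 [1.2515607e-01 9.9213707e-01 5.9480341e+02 2.1142302e+02] 82.81023 170.06528057294292 263.7263005205061
```

View pics/w10.png

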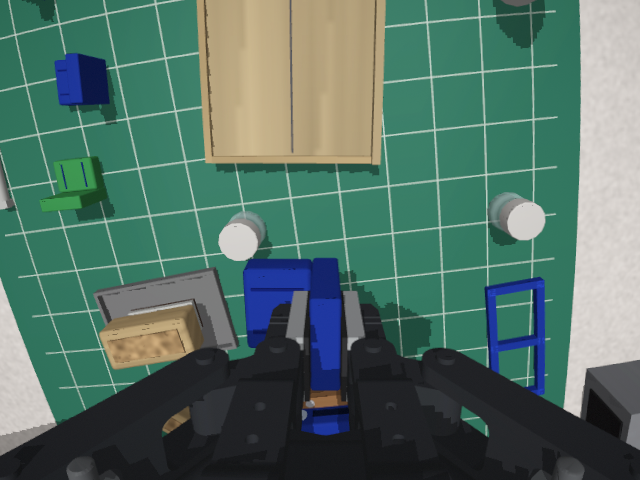

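```bash
python3 -m handwheel '[0.018,0.2,0,0,0,0,0,0.2,0,0,0,0,0,0.2,-0.1,0,0,0,0,0.218,-0.2,0,0,0,0,0,-0.25,0,0,0]'|head -3;python3 -m handwheel '[0,0,-0.25,0,0,0,0,0,-0.12,0,0,0,0,0,0,0,0,0,0,0,0,0,0,0,0,0,0,0,0,0]'|head -4
```

```text
time: 28.1
eef_pos: [0.613, 0.2348, 0.1342]
tcp_rot: [0.748, 0.663, 0.003, 0.001]
time: 28.52
eef_pos: [0.6126, 0.2301, 0.0784]
tcp_rot: [0.749, 0.662, 0.001, 0.0]
contact_force: [-0.2, -0.0, 1.0]
```

```bash
python3 -m handwheel '[-0.008,0.01,-0.08,0,0,0,0,0,-0.06,0,0,0,0,0,0,0,0,0,0,0,0,0,0,0]'|head -4;python3 -m handwheel '[0,0,-0.015,0,0,0,0,0,0,0,0,0,0,0,0,0,0,0]'|head -4;python3 -m handwheel '[0,0,-0.015,0,0,0,0,0,0,0,0,0,0,0,0,0,0,0]'|head -4
```

```text
time: 28.85
eef_pos: [0.6096, 0.2317, 0.0557]
tcp_rot: [0.749, 0.662, -0.001, -0.0]
contact_force: [-0.1, -0.4, -0.7]
time: 29.1
eef_pos: [0.6103, 0.2319, 0.0543]
tcp_rot: [0.749, 0.662, 0.0, 0.0]
contact_force: [0.3, -0.4, 0.4]
time: 29.35
eef_pos: [0.6104, 0.2319, 0.052]
tcp_rot: [0.749, 0.662, 0.0, 0.0]
contact_force: [1.0, 0.5, 0.4]
```

```bash
python3 -m handwheel '[0,0,0,0,0,0,0,0,0,0,0,0,0,0,0,0,0,0]' 0.5|head -4;python3 -m handwheel '[0,0,0.1,0,0,0,0,0,0.2,0,0,0,0,0,0.25,0,0,0,-0.1,0,0.2,0,0,0,-0.25,0,0.1,0,0,0]'|head -3;python3 -m handwheel '[-0.25,-0.02,0,0,0,0,-0.25,0,0,0,0,0,-0.25,0,0,0,0,0,0,0,0,0,0,0,0,0,0,0,0,0]'|head -4;python3 -m handwheel '[0,0,0,0,0,0,0,0,0,0,0,0]'|head -4
python3 - <<'E'
from seats import *
C,I,D,X=seats("top")
E
```

```text
time: 29.6
eef_pos: [0.6101, 0.2318, 0.0518]
tcp_rot: [0.749, 0.662, -0.0, -0.0]
contact_force: [0.1, -0.2, -0.7]
time: 30.02
eef_pos: [0.5628, 0.232, 0.1867]
tcp_rot: [0.75, 0.662, 0.006, 0.003]
time: 30.43
eef_pos: [0.4433, 0.2289, 0.1798]
tcp_rot: [0.749, 0.663, 0.0, 0.0]
contact_force: [0.4, -0.3, -0.0]
time: 30.6
eef_pos: [0.4469, 0.229, 0.1807]
tcp_rot: [0.749, 0.662, 0.001, 0.001]
contact_force: [0.6, 0.4, 0.0]
top base 0 203.0 218.0 [593.1 231.1  33.1  31.1  85.9] z 0.0332
top base 0 204.0 288.0 [444.3 221.7  21.3   9.7  79.7] z 0.0402
top base 0.018 202.0 209.0 [608.7 230.5  31.6  10.2  81.3] z 0.058
```

```bash
python3 -m handwheel '[-0.008,-0.003,-0.2,0,0,0,0,0,-0.25,0,0,0,0,0,-0.25,0,0,0,0,0,0,0,0,0,0,0,0,0,0,0]'|head -3;python3 -m handwheel '[0,0,-0.15,0,0,0,0,0,-0.08,0,0,0,0,0,-0.03,0,0,0,0,0,0,0,0,0,0,0,0,0,0,0]'|head -4;python3 -m handwheel '[0,0,0,0,0,0,0,0,0,0,0,0]'|head -4
```

```text
time: 31.07
eef_pos: [0.4432, 0.2278, 0.0725]
tcp_rot: [0.749, 0.662, -0.003, -0.001]
time: 31.48
eef_pos: [0.4449, 0.2286, 0.0365]
tcp_rot: [0.749, 0.662, 0.001, 0.0]
contact_force: [0.2, 0.3, -1.0]
time: 31.65
eef_pos: [0.4448, 0.2287, 0.0366]
tcp_rot: [0.749, 0.662, 0.001, 0.001]
contact_force: [-0.7, 0.0, 1.0]
```

```bash
python3 -m handwheel '[0,0,0,0,0,0,0,0,0,0,0,0,0,0,0,0,0,0,0,0,0,0,0,0,0,0,0,0,0,0]' 0 20|tail -3; python3 -m handwheel '[0,0,0.1,0,0,0,0,0,0.2,0,0,0,0,0,0.25,0,0,0,0.14,0.057,0.2,0,0,0,0.2,0.057,0,0,0,0]'|head -3;python3 -m handwheel '[0.2,0.057,0,0,0,0,0.2,0.057,0,0,0,0,0.2,0.057,0,0,0,0,0.2,0,0,0,0,0,0,0,0,0,0,0]'|head -3;python3 -m handwheel '[0,0,-0.2,0,0,0,0,0,-0.2,0,0,0,0,0,-0.1,0,0,0,0,0,0,0,0,0,0,0,0,0,0,0]'
```

```text
contact_force: [-0.6, -0.2, 3.5]
opening: 0.107
finger_force: 22.3
time: 32.48
eef_pos: [0.4975, 0.2469, 0.1548]
tcp_rot: [0.749, 0.663, 0.005, 0.002]
time: 32.9
eef_pos: [0.6192, 0.2707, 0.1472]
tcp_rot: [0.75, 0.662, 0.001, 0.001]
time: 33.32
eef_pos: [0.6137, 0.2709, 0.0716]
tcp_rot: [0.749, 0.662, -0.001, -0.001]
contact_force: [0.3, 0.6, 0.5]
opening: 0.111
finger_force: 21.9
```

```bash
python3 -m handwheel '[0.008,0,-0.06,0,0,0,0,0,-0.04,0,0,0,0,0,0,0,0,0,0,0,0,0,0,0]'|head -4;python3 -m handwheel '[0,0,-0.015,0,0,0,0,0,0,0,0,0,0,0,0,0,0,0]'|head -4
```

```text
time: 33.65
eef_pos: [0.6162, 0.2712, 0.0582]
tcp_rot: [0.749, 0.662, 0.0, 0.0]
contact_force: [0.1, 1.0, -0.4]
time: 33.9
eef_pos: [0.6162, 0.2712, 0.0558]
tcp_rot: [0.749, 0.662, 0.0, 0.0]
contact_force: [0.2, 0.2, 0.5]
```

```bash
python3 -m handwheel '[0,0,-0.012,0,0,0,0,0,0,0,0,0,0,0,0,0,0,0]'|head -4;python3 -m handwheel '[0,0,0,0,0,0,0,0,0,0,0,0,0,0,0,0,0,0]' 0.5|head -4;python3 -m handwheel '[0,0,0.1,0,0,0,0,0,0.2,0,0,0,0,0,0.25,0,0,0,-0.1,0,0.2,0,0,-0.0663,-0.24,0.06,0,0,0,-0.0663]'|head -3;python3 -m handwheel '[-0.25,0.06,0,0,0,-0.0663,-0.25,0.06,0,0,0,0,-0.25,0.06,0,0,0,0,-0.25,0.05,0,0,0,0,0,0,0,0,0,0]'|head -4;python3 -m handwheel '[0,0,0,0,0,0,0,0,0,0,0,0]'|head -4
python3 - <<'E'
from seats import *
C,I,D,X=seats("top",show="pics/t11.png")
E
```

```text
time: 34.15
eef_pos: [0.6162, 0.2711, 0.0538]
tcp_rot: [0.749, 0.662, 0.0, 0.0]
contact_force: [0.2, 0.2, -0.4]
time: 34.4
eef_pos: [0.6161, 0.2711, 0.0537]
tcp_rot: [0.749, 0.662, -0.0, -0.0]
contact_force: [0.6, 0.0, 0.5]
time: 34.82
eef_pos: [0.5725, 0.2802, 0.1772]
tcp_rot: [0.816, 0.578, 0.009, 0.004]
time: 35.23
eef_pos: [0.4088, 0.3152, 0.1658]
tcp_rot: [0.842, 0.539, -0.002, -0.001]
contact_force: [-0.1, 0.0, -1.2]
time: 35.4
eef_pos: [0.4159, 0.315, 0.1677]
tcp_rot: [0.843, 0.538, 0.001, 0.0]
contact_force: [0.1, -0.0, -0.6]
top base 0 184.0 215.0 [599.7 271.5  33.3  33.   87.4] z 0.0329
top base 0 203.0 218.0 [592.9 231.   33.4  30.8  85.9] z 0.033
top base 0 158.0 302.0 [415.  314.4  35.8   9.   65.1] z 0.0402
top base 0.018 183.0 206.0 [615.4 270.8  35.3   9.7  82.6] z 0.058
top base 0.018 201.0 209.0 [609.6 231.4  32.7   9.1  82. ] z 0.0581
```

```bash
python3 -m handwheel '[-0.006,-0.003,-0.2,0,0,0,0,0,-0.25,0,0,0,0,0,-0.2,0,0,0,0,0,-0.12,0,0,0,0,0,0,0,0,0]'|head -3;python3 -m handwheel '[0,0,0,0,0,0,0,0,0,0,0,0]'|head -4;python3 -m handwheel '[0,0,-0.075,0,0,0,0,0,-0.015,0,0,0,0,0,0,0,0,0,0,0,0,0,0,0]'|head -4
```

```text
time: 35.87
eef_pos: [0.4127, 0.3122, 0.0463]
tcp_rot: [0.844, 0.537, -0.004, -0.0]
time: 36.03
eef_pos: [0.4163, 0.3146, 0.0523]
tcp_rot: [0.843, 0.537, 0.001, 0.0]
contact_force: [-0.4, 0.3, -0.4]
time: 36.37
eef_pos: [0.4143, 0.3142, 0.0375]
tcp_rot: [0.843, 0.538, 0.0, 0.0]
contact_force: [0.1, -0.3, -0.6]
```

```bash
python3 -m handwheel '[0,0,0,0,0,0,0,0,0,0,0,0,0,0,0,0,0,0,0,0,0,0,0,0,0,0,0,0,0,0]' 0 20|tail -3; python3 -m handwheel '[0,0,0.1,0,0,0,0,0,0.2,0,0,0,0,0,0.25,0,0,0,0.126,-0.02,0.2,0,0,0.0657,0.25,0,0,0,0,0.0657]'|head -3;python3 -m handwheel '[0.25,0,0,0,0,0.0657,0.25,0,0,0,0,0,0.25,0,0,0,0,0,0.25,0,0,0,0,0,0,0,0,0,0,0]'|head -3;python3 -m handwheel '[0,0,-0.2,0,0,0,0,0,-0.2,0,0,0,0,0,-0.1,0,0,0,0,0,0,0,0,0,0,0,0,0,0,0]';python3 -m handwheel '[0,0,0,0,0,0,0,0,0,0,0,0]'|head -4
```

```text
contact_force: [-0.1, 0.1, 1.2]
opening: 0.114
finger_force: 24.7
time: 37.2
eef_pos: [0.472, 0.3131, 0.1572]
tcp_rot: [0.781, 0.625, 0.005, 0.001]
time: 37.62
eef_pos: [0.6263, 0.3098, 0.1486]
tcp_rot: [0.751, 0.66, 0.001, 0.001]
time: 38.03
eef_pos: [0.6195, 0.311, 0.0736]
tcp_rot: [0.75, 0.661, -0.001, -0.001]
contact_force: [-0.3, -0.3, -0.3]
opening: 0.114
finger_force: 24.5
time: 38.2
eef_pos: [0.622, 0.3118, 0.0776]
tcp_rot: [0.75, 0.661, 0.002, 0.001]
contact_force: [0.3, -0.5, -0.2]
```

```bash
python3 -m handwheel '[-0.006,-0.003,-0.07,0,0,0,0,0,-0.05,0,0,0,0,0,0,0,0,0,0,0,0,0,0,0]'|head -4;python3 -m handwheel '[0,0,-0.015,0,0,0,0,0,0,0,0,0,0,0,0,0,0,0]'|head -4;python3 -m handwheel '[0,0,-0.01,0,0,0,0,0,0,0,0,0,0,0,0,0,0,0]'|head -4;python3 -m handwheel '[0,0,0,0,0,0,0,0,0,0,0,0,0,0,0,0,0,0]' 0.5|head -4;python3 -m handwheel '[0,0,0.1,0,0,0,0,0,0.2,0,0,0,0,0,0.25,0,0,0,-0.2,-0.2,0.2,0,0,0,-0.2,-0.2,0.2,0,0,0]'|head -3;python3 -m handwheel '[-0.2,-0.2,0,0,0,0,0,-0.25,0,0,0,0,0,-0.25,0,0,0,0,0,-0.25,0,0,0,0,0,0,0,0,0,0]'|head -3;python3 -m handwheel '[0,-0.25,0,0,0,0,0,-0.25,0,0,0,0,0,-0.25,0,0,0,0,0,-0.25,0,0,0,0,0,0,0,0,0,0]'|head -3
python3 - <<'E'
from seats import *
C,I,D,X=seats("top",show="pics/t12.png")
seats("scene",show="pics/s12.png")
from blk import *
blk("top")
from van import *
try: print(vanpose(C,I,D))
except Exception as e: print("van?",e)
E
```

```text
time: 38.53
eef_pos: [0.6194, 0.3106, 0.0562]
tcp_rot: [0.75, 0.661, -0.001, -0.0]
contact_force: [-0.0, -0.3, -1.5]
time: 38.78
eef_pos: [0.6199, 0.3108, 0.0555]
tcp_rot: [0.75, 0.661, -0.0, 0.0]
contact_force: [-2.0, 0.1, 4.4]
time: 39.03
eef_pos: [0.62, 0.3108, 0.0555]
tcp_rot: [0.75, 0.661, -0.0, -0.0]
contact_force: [-5.4, -1.8, 10.7]
time: 39.28
eef_pos: [0.6194, 0.3106, 0.0523]
tcp_rot: [0.75, 0.661, -0.0, -0.0]
contact_force: [0.1, 0.2, -0.4]
time: 39.7
eef_pos: [0.5724, 0.2629, 0.1867]
tcp_rot: [0.75, 0.662, 0.002, 0.001]
time: 40.12
eef_pos: [0.5423, 0.1156, 0.1846]
tcp_rot: [0.752, 0.659, -0.0, 0.001]
time: 40.53
eef_pos: [0.5427, -0.0344, 0.1847]
tcp_rot: [0.752, 0.659, -0.0, 0.002]
top base 0 175.0 214.0 [603.2 290.9  73.   35.3  82.7] z 0.0333
top base 0 203.0 218.0 [593.1 231.2  33.6  30.8  84.9] z 0.0327
top base 0.018 164.0 204.0 [618.9 309.9  33.3   9.1  82.6] z 0.0573
top base 0.018 183.0 206.0 [615.5 270.6  34.9   9.4  82.6] z 0.0576
top base 0.018 202.0 209.0 [609.2 231.5  32.8   9.5  81.3] z 0.0584
scene base 0 441.0 279.0 [604.2 231.6  38.8  32.9  82.9] z 0.0328
scene base 0 478.0 279.0 [612.7 292.1  76.1  34.8  82.9] z 0.0333
scene base 0.018 446.0 278.0 [614.5 230.3  35.6  13.2  82.9] z 0.0568
scene base 0.018 471.0 279.0 [620.5 270.9  35.9  15.1  82.9] z 0.0566
scene base 0.018 495.0 278.0 [624.4 309.8  35.   13.2  82.9] z 0.0567Traceback (most recent call last):
  File "<stdin>", line 5, in <module>
  File "blk.py", line 6, in blk
    M=max(blobs(M),key=np.sum);v,u=np.where(M);print("block",rect(onplane(C,np.c_[u,v],z)))
ValueError: max() iterable argument is empty
```

View pics/s12.png

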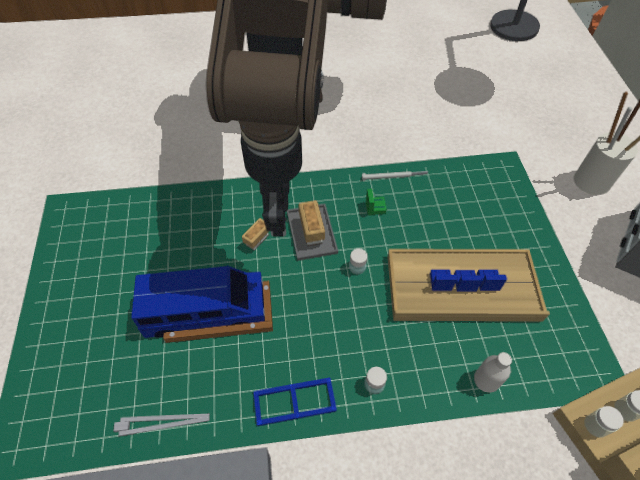

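The three seats stand in a close row on the rack's line at (441–495,279). The van looks to be in its corner, and the block is in the tray. One last wrist check of the van.

```bash
python3 -m handwheel '[0.09,-0.24,0.05,0,0,0.04,0.09,-0.24,0.05,0,0,0.04,0.09,-0.24,0.05,0,0,0,0.09,-0.24,0,0,0,0,0,-0.24,0,0,0,0]'|head -3;python3 -m handwheel '[0,-0.2,0,0,0,0,0,0,0,0,0,0,0,0,0,0,0,0]'|head -4
python3 - <<'E'
from van import *
r=van(show="pics/w13.png");print(r[:3])
C,I,D=r[3:]
from blk import *
try: blk("top")
except Exception as e: print(e)
E
```

```text
time: 41.1
eef_pos: [0.5988, -0.209, 0.2073]
tcp_rot: [0.706, 0.708, 0.001, 0.001]
time: 41.35
eef_pos: [0.5966, -0.2389, 0.2058]
tcp_rot: [0.707, 0.707, 0.0, -0.0]
contact_force: [0.0, 0.1, -0.6]
(array([ 589.6, -192. ,  159.5,   77.3,   89.4]), (np.float32(89.35324), array([ 589.63824, -187.67981], dtype=float32)), 883)
block [454.4  24.8  74.3  35.8   4.5]
tray [445.3  24.5 131.   80.    6.1]
```

View pics/w13.png

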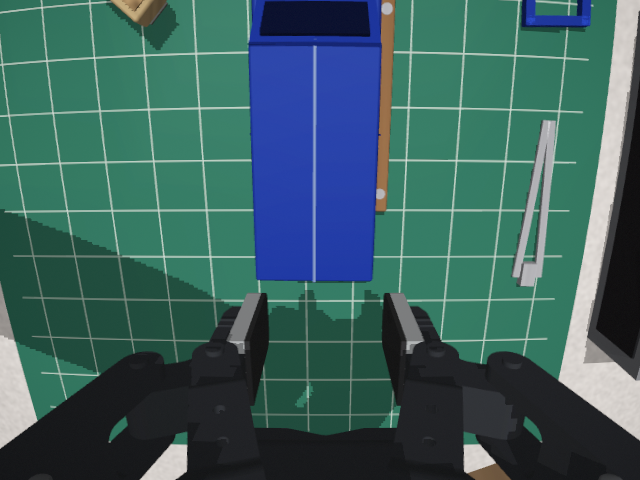

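The van is unchanged and snug, with the seam at column 315. I'll check the seats once more and hand in.

```bash
python3 - <<'E'
from seats import *
seats("top",show="pics/t14.png")
E
python3 -c "
from plant import ctrl
print(ctrl.sign_off())"
```

```text
top base 0 166.0 213.0 [604.2 310.2  32.7  34.    3.6] z 0.0333
top base 0 184.0 215.0 [602.1 273.   36.3  34.7  82.7] z 0.0334
top base 0 203.0 219.0 [593.3 231.   33.4  30.8  85.9] z 0.0331
top base 0.018 164.0 204.0 [618.8 310.   33.3   9.4  82.6] z 0.0578
top base 0.018 182.0 206.0 [615.  271.5  33.1  10.4  83.6] z 0.0572
top base 0.018 202.0 209.0 [609.4 231.2  33.2   9.2  81.3] z 0.0587
the job is handed in; nothing more can be done
None
```

I handed the job in after about 41 s of robot time. By my last camera readings the van is snug in its corner, the seam is sanded tail to nose and back, the block is flat in its tray, and the three seats present stand in a close row on the rack line; the sign-off returned no verdict.

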